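# Run a cleaning tap down a valve boss

## Robot

A 6-joint arm with a two-finger parallel gripper is mounted at the origin on the work surface. World frame = base frame: x ahead of the robot, y to its left, z up, the work surface at z = 0. Lengths are in mm, angles in degrees, forces in N, time in s.
With the tool pointing down it reaches from about 300 to 750 mm from the base axis. Payload 8.5 kg.
Tool frame: the origin (TCP) lies on the centre line of the jaws, within the pads' length; the fingertips stand 22 mm ahead of it and the grasp point (between the pads) lies 3 mm ahead of it (manip.finger_overhang is the distance from the TCP to the fingertips, in mm); z points along the fingers, y is the direction in which the jaws open and shut (so a half turn about z gives the same grasp; the last joint's range is limited). The gripper opens to 85 mm and grips with 20 to 120 N. Pads are 22 mm wide; open, the fingers measure 114 mm over their backs; the gripper's body (76 mm by 85 mm) begins 54 mm behind the grasp point. The pads swing forward as they close: fully open they stand 13 mm farther back than shut.
Start: joints at [-77.538, 21.807, 74.336, -0, 83.858, -12.336], TCP at [230.67, -499.271, 253.322] pointing down, gripper open.
Joint ranges: [-178.18, 178.18], [-50.72, 133.34], [12.68, 142.11], [-81.47, 261.47], [9.98, 163.14], [-165.26, 165.26]. Speed limits (degrees/s): [136.94, 136.94, 180, 180, 180, 180].

## Interface

Orientations are given as a 3x3 rotation matrix whose columns are the frame's x, y, z axes.
In Python, from plant import manip, camera, camera_info, recognise, place_of gives the robot as it stands. The module is installed in compiled form; this text tells all that it offers.
- The arm moves only by the tool move_arm, never from a script. Its argument "steps" is a list of rows, each an object with "travel": the shift along the tool's x, y, z scaled (see below), a list of three; "delta_rot": the turn, a rotation vector about the tool's x, y, z scaled (see below), a list of three; "jaw": the closure, from 0 (fully open) to 1 (shut). In form: [{"travel": [tx, ty, tz], "delta_rot": [ax, ay, az], "jaw": jaw}, ...]. A call has 1 to 8 rows; each row shifts and turns the commanded pose from where the row before left it, along the tool's axes as they then stand; what a row does not reach is not made up. The controller multiplies each number of a shift by 0.15 m and each number of a turn by 60 degrees. A row lasts 1/12 s, in which the tool goes at most 41.7 mm and 7.16 degrees, less where a joint would pass 70% of its speed; a pose out of reach is approached as far as the arm can. A call with a number of a shift or a turn outside -1 to 1 is refused whole. A call with a gripper value outside its range is refused whole. The fingers move at their own pace and stop on an object; the grip force is fixed at half the most. Time passes only in rows, so rows that do not move let the fingers close. It gives the time, the measured TCP pose, the force and the opening at its end, in the units of the state.
- manip.state(): the state, without advancing time (a new reading comes with each control period).
- camera(name): name is "side" or "top"; returns (picture, depth): 384x512x3 uint8, red, green, blue; 384x512 float32, mm along the optical axis (not along the pixel's ray), 0 where there is no reading.
- camera_info(name): a dict with "camera_matrix" (3x3 intrinsics, pixels), "k1" (the pictures are not rectified: a ray, as slopes to the right and down, at radius r is drawn at 1 + k1 r^2 times it, then the intrinsics apply), "rvec" (rotation vector, rad) and "tvec" (3), from world to camera coordinates, as OpenCV has them. Camera axes: x right, y down, z forward; pixel columns grow to the right and rows downward; lengths in mm; the calibration is good to about 2 mm. A picture is of the moment at which its call begins. camera_info takes no time and is no camera call.
- manip.job_done(): hands the job in, once; it reports no verdict.
Trained networks look in the newest picture that a camera, given by its name, has taken for a name from the list of things; names that differ only in an ending like _2 or _b are one class to them, and where a whole thing is asked for, a point or a joint stands for the part that bears it (a point fixed in the world has none). Each returns a list of dicts, best first, with "confidence" (0 to 1); they miss things now and then, are a little off and sometimes report something else, mostly with a low value. They report only what shows in the picture. A call takes as long as a camera call. They do not tell look-alikes from the thing itself.
- recognise(camera, label): "extent" ([left, top, width, height] in pixels, round what is visible of it).
- place_of(camera, label): "uv" ([column, row] in pixels: a listed point, or the origin of a listed thing).
The state is a dict: "time_s": time; "joint_positions": joint angles; "dq": joint speeds; "effort": joint torques, N m; "eef_pos": TCP position; "orientation": TCP orientation; "ft_force": force on the tool from outside, world axes, zero at the start; "moment": the same for the moment, N m; "opening": finger opening in mm.
Only numpy, scipy, OpenCV 4.12 (cv2) and the standard library are available. Lean on these libraries where they do the work, as an engineer would, in place of code of your own. Each camera call takes 0.05 s, during which the arm holds its last target. There are 200 camera calls.

## Task

Put the tap wrench on the square head of the thread-cleaning tap that stands in the clamped brass valve, then work the tap in clockwise with the wrench: half a turn forward, a quarter back, half a turn forward, a quarter back, then forward again until you feel it bottom. Do not force it at the bottom, or the valve twists in its clamp. Leave the tap bottomed with the wrench sitting level on it, let go, and leave everything else on the bench alone.

Things in the scene. Friction and masses are not known exactly. Their poses are not given: they have to be found in the camera images.
- wrench_stem (a point): Loose tap wrench (0.28 kg), standing socket-down on the bench: centre of its blue square carrying stem, 16 x 16 x 46 mm, 51 mm above the wrench's underside. z up, +x along the arm with the red knob; stem sides lie along x and y. Dark hub below the stem: 30 x 30 mm, up to 28 mm. Two 10 mm bar arms along +x and -x, 21 mm up, ball ends at 68 mm.
- wrench_socket (a point): Centre of the ceiling of the wrench's square socket, on its axis 14 mm above its underside, axes as wrench_stem. The socket is 16 mm wide (sides along x and y), 14 mm deep, open below. With the wrench fully home this point lies on tap_head. It fits the head any of four ways round, with about 9 degrees of play either way.
- wrench_knob (a point): Centre of the red upright cranking knob, 18 mm across, 50 mm tall, on the wrench's +x arm: 65 mm from the wrench's axis, 60 mm above its underside (9 mm above wrench_stem). The knob spins freely on its pin, so the gripped knob can be carried round a 65 mm circle without turning the gripper.
- tap_head (a point): Centre of the top of the tap's steel square head, 14 x 14 x 16 mm, sides along this point's x and y, z up; its yaw shows the tap's turning. The tap is started in its thread: clockwise from above drives it in, sinking 4 mm a turn, 0.22 N m to turn either way. It bottoms on a hard stop 0.84 to 1.15 turns in from its start: unknown, to be felt.
- clamp: Grey clamp bolted to the bench, origin at the centre of its underside on the tap's axis, z up: base 130 x 85 x 12 mm, two dark jaws 60 mm long and 62 mm high. The tap head's top stands 113 to 118 mm above its underside.
- valve_end (a point): Centre of one end face of the brass valve held in the clamp, 56 mm from the tap's axis and 45 mm above the bench. Valve pipe 112 mm long, 38 mm across the ends; boss 30 mm across, top 79 mm above the bench. The valve twists about the tap's axis if more than about 0.65 N m is put on the tap at the bottom (about 10 N on the knob); this point then moves.
- trap_nut: Bystander: white plastic ring nut, 60 mm across, 22 mm high, hole 44 mm; origin at the centre of its underside.
- brass_nut: Bystander: brass ring nut, 32 mm across, 12 mm high; origin at the centre of its underside.
- spare_valve: Bystander: small brass valve with a blue lever, 70 mm long, 44 mm high; origin at the centre of its underside.
- screwdriver: Bystander: screwdriver with an orange handle, lying down; origin at the centre of its underside.
- dish_soap: Bystander: yellow bottle with a red cap, 64 mm across, 200 mm high; origin at the centre of its underside.
- cleaner: Bystander: orange bottle with a red cap, 72 mm across, 190 mm high; origin at the centre of its underside.
- sponge_block: Bystander: green block, 100 x 65 x 28 mm; origin at the centre of its underside.
There are look-alikes about, which are no part of the job. There is more than one size of the clamp; the job needs the middle-sized. Leave any orange look-alike of the part that bears wrench_stem alone.

How it is judged:
By the outcome, as a careful person would: the job done as asked, in the order asked, and still so for the second after the job is handed in, with the robot touching nothing.
It also fails if it takes over 72 s, if anything falls off the work surface, if the arm or the gripper's body presses on something with over 40 N, if the wrist force passes 120 N, or if a joint passes its speed limit or range.

## Working session

There is one attempt and no reset: what is moved stays moved. The work goes in short steps, Python scripts to look and compute and a tool call to move; the robot and the scene stay as the last step left them, time stands still between calls to the robot, and variables do not carry over. Pictures are saved under pics/ and viewed, about 8 in all and at most 12, crops included, and the job is handed in when it is done.

Besides the shell and the picture viewer there is one more tool, called after ">>>" as name(argument=value, ...), one argument or row to a line, values as JSON. move_arm: Moves the arm, as the interface text tells. Its arguments: {"type":"object","properties":{"steps":{"type":"array"}},"required":["steps"]}

```bash
mkdir -p pics; cat > h.py <<'E'
import numpy as np, cv2
from plant import manip, camera, camera_info, recognise, place_of
def ray(name,uv):
    i=camera_info(name);K=np.array(i["camera_matrix"],float);k=float(i["k1"])
    d=np.array([k,0,0,0,0.])
    p=cv2.undistortPoints(np.array([[uv]],float),K,d)[0,0]
    R=cv2.Rodrigues(np.array(i["rvec"],float))[0];t=np.array(i["tvec"],float).ravel()
    return -R.T@t, R.T@np.array([p[0],p[1],1.])
def at_z(name,uv,z):
    c,d=ray(name,uv);return c+d*(z-c[2])/d[2]
def at_depth(name,uv,dep):
    c,d=ray(name,uv);return c+d*dep
def proj(name,P):
    i=camera_info(name)
    return cv2.projectPoints(np.array(P,float).reshape(-1,1,3),np.array(i["rvec"],float),np.array(i["tvec"],float),np.array(i["camera_matrix"],float),np.array([float(i["k1"]),0,0,0,0]))[0].reshape(-1,2)
E
python3 - <<'E'
from h import *
np.set_printoptions(precision=1,suppress=True)
for n in("top","side"):
    p,d=camera(n);cv2.imwrite(f"pics/{n}0.png",p[:,:,::-1]); np.save(f"d_{n}.npy",d)
    print(n,ray(n,[256,192]))
    for l in("wrench_stem","wrench_knob","tap_head","clamp","valve_end"):
        for r in place_of(n,l)[:4]: print(l,np.round(r["uv"],1),round(r["confidence"],2))
print(manip.state(),manip.finger_overhang)
E
```

```text
top (array([ 428.7,  -16.5, 1496.3]), array([ 0.1,  0. , -1. ]))
wrench_stem [155.9 234.6] 0.58
wrench_stem [192.7 201.5] 0.52
wrench_stem [353.4 196.7] 0.4
wrench_knob [146.8 253.1] 0.62
wrench_knob [196.6 177.5] 0.59
tap_head [246.  192.5] 0.48
tap_head [311.3 242.2] 0.4
clamp [248.8 198.2] 0.96
clamp [234.4 242.5] 0.82
clamp [306.8 234.3] 0.68
valve_end [244.3 177.6] 0.86
valve_end [301.4 214.6] 0.6
valve_end [232.7 231.9] 0.42
side (array([ 539.7, -818.8,  693.9]), array([ 0. ,  0.8, -0.6]))
wrench_stem [203.4 144.7] 0.83
wrench_stem [238.2 163.7] 0.61
wrench_knob [190.2 137.2] 0.78
wrench_knob [254.  163.4] 0.75
tap_head [178.2 202.7] 0.68
tap_head [189.  178.5] 0.46
tap_head [243.6 174.6] 0.43
clamp [185.7 251.5] 0.97
clamp [236.9 170.6] 0.74
clamp [238.8 206.3] 0.66
clamp [196.2 198.2] 0.62
valve_end [219.  228.9] 0.83
valve_end [259.8 190.8] 0.62
valve_end [200.  188.3] 0.49
valve_end [238.4 302.6] 0.49
{'time_s': 0.6, 'joint_positions': array([-77.5,  21.8,  74.3,   0. ,  83.9, -12.3]), 'dq': array([ 0.1, -0.1,  0. , -0. ,  0.1,  0.1]), 'effort': array([ -0. , -44.8, -23.1,  -0. ,   0. ,  -0. ]), 'eef_pos': array([ 230.7, -499.2,  253.3]), 'orientation': array([[ 0.9,  0.4, -0. ],
       [ 0.4, -0.9,  0. ],
       [ 0. , -0. , -1. ]]), 'ft_force': array([-0.9, -0.2,  0.2]), 'moment': array([ 0., -0.,  0.]), 'opening': 85.54728726532137} 22.0
```

View pics/top0.png

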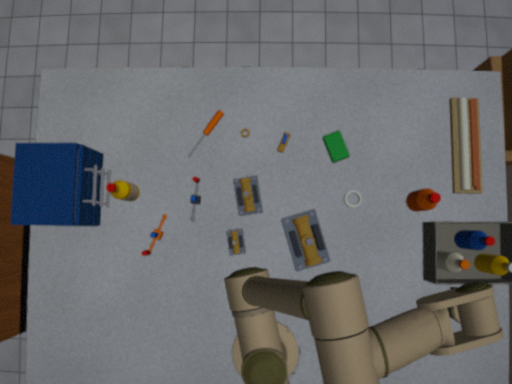

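View pics/side0.png

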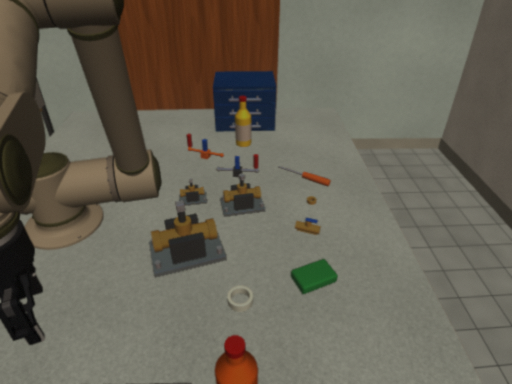

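Top view: the real wrench (dark, blue stem) is at about (195,200) and the orange look-alike at (156,235). The clamps are small (235,241), middle (248,195) and large (306,238). In the side view the wrench is at (238,165) and the middle clamp at (243,197). Next I'll measure, with close crops.

```bash
python3 - <<'E'
from h import *
np.set_printoptions(precision=1,suppress=True)
def tri(a,b):
    c1,d1=ray("top",a);c2,d2=ray("side",b)
    A=np.array([d1,-d2]).T;s=np.linalg.lstsq(A,c2-c1,rcond=None)[0]
    p,q=c1+s[0]*d1,c2+s[1]*d2;return (p+q)/2,np.linalg.norm(p-q)
for n,a,b in(("stem",[192.7,201.5],[238.2,163.7]),("knob",[196.6,177.5],[254,163.4]),("tap",[246,192.5],[243.6,174.6]),("valve_end",[244.3,177.6],[259.8,190.8])): print(n,*tri(a,b))
for l,uv,z in(("stem",[192.7,201.5],51),("knob",[196.6,177.5],60),("tap",[246,192.5],115),("clamp",[248.8,198.2],0),("vend",[244.3,177.6],45),("smallclamp",[234.4,242.5],0),("big",[306.8,234.3],0)): print("top",l,at_z("top",uv,z))
for l,uv,z in(("stem",[238.2,163.7],51),("knob",[254,163.4],60),("tap",[243.6,174.6],115),("clamp",[238.8,206.3],0),("vend",[259.8,190.8],45)): print("side",l,at_z("side",uv,z))
t=cv2.imread("pics/top0.png");s=cv2.imread("pics/side0.png")
a=cv2.resize(t[165:225,180:270],None,fx=6,fy=6,interpolation=cv2.INTER_CUBIC)
b=cv2.resize(s[145:222,200:275],None,fx=6,fy=6,interpolation=cv2.INTER_CUBIC)[:,:] 
h=max(a.shape[0],b.shape[0]);b=cv2.resize(b,(int(b.shape[1]*.55),int(b.shape[0]*.55)));o=np.zeros((360,800,3),np.uint8)
o[:,:540]=a;o[:b.shape[0],545:545+b.shape[1]]=b[:, :255];cv2.imwrite("pics/crop1.png",o)
d=np.load("d_top.npy")
# height maps peak near tap and wrench
def cloud(name,d,r0,r1,c0,c1):
    P=[at_depth(name,[c,r],d[r,c]) for r in range(r0,r1) for c in range(c0,c1) if d[r,c]>0];return np.array(P)
P=cloud("top",d,165,225,225,270);print("clamp pts >90",P[P[:,2]>90]);print("base",P[(P[:,2]>6)].min(0),P[(P[:,2]>6)].max(0))
P=cloud("top",d,170,225,180,210);print("wrench hi",P[P[:,2]>45])
E
```

```text
stem [513.9 249.3  43. ] 14.127294043930817
knob [581.7 235.6  52.9] 11.84052399375663
tap [536.4  64.2 118. ] 5.463607149294713
valve_end [588.6  74.5  50.8] 0.8951846779204548
top stem [506.4 247.3  51. ]
top knob [586.8 234.7  60. ]
top tap [533.9  64.3 115. ]
top clamp [522.9  60.9   0. ]
top vend [589.7  74.9  45. ]
top smallclamp [369.3 108.4   0. ]
top big [ 400.7 -140.7    0. ]
side stem [521.1 237.2  51. ]
side knob [575.3 222.6  60. ]
side tap [539.1  69.3 115. ]
side clamp [522.   63.9   0. ]
side vend [588.6  82.5  45. ]
clamp pts >90 [[541.3  63.9 122.7]
 [538.3  67.3 119.6]
 [538.9  64.4 113.7]
 [538.6  61.  117.9]
 [535.1  70.5 119.2]
 [535.4  67.4 116.4]
 [535.4  64.2 116.3]
 [535.7  61.2 113.4]
 [535.6  57.9 114.9]
 [532.1  70.6 116.4]
 [531.9  67.2 119.8]
 [532.5  64.4 112.2]
 [531.9  60.7 121.2]
 [532.5  57.9 114. ]
 [529.2  67.6 112.4]
 [529.2  64.3 113.6]
 [528.9  60.8 118.3]
 [529.9  58.3 105.2]
 [525.6  63.9 118.9]
 [526.4  61.3 107.7]]
base [434.3  -4.9   6. ] [635.  142.4 122.7]Traceback (most recent call last):
  File "<stdin>", line 20, in <module>
  File "<stdin>", line 18, in cloud
  File "h.py", line 12, in at_depth
    c,d=ray(name,uv);return c+d*dep
        ~~~^^^^^^^^^
  File "h.py", line 4, in ray
    i=camera_info(name);K=np.array(i["camera_matrix"],float);k=float(i["k1"])
ValueError: time passes only in moves, steps and waits
```

View pics/crop1.png

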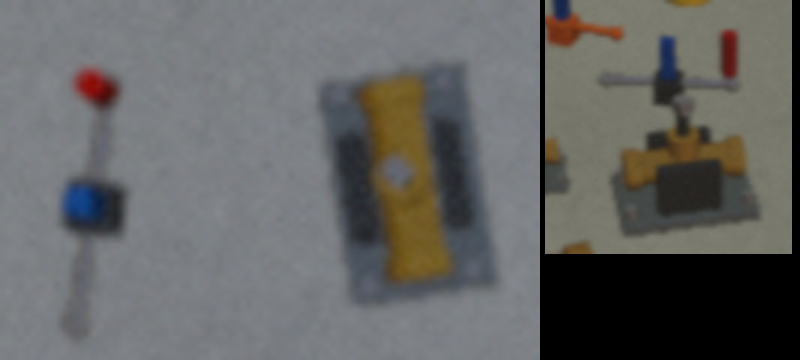

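```bash
sed -i 's/^def ray/import functools\ncamera_info=functools.lru_cache(camera_info)\ndef ray/' h.py; python3 - <<'E'
from h import *
np.set_printoptions(precision=1,suppress=True)
F={}
for n in("top","side"):
    L=[camera(n) for _ in range(12)]
    F[n]=np.mean([l[0].astype(float) for l in L],0); D=np.array([l[1] for l in L]);D[D==0]=np.nan
    np.savez(f"avg_{n}.npz",p=F[n],d=np.nanmedian(D,0))
    print(n,"pixel noise",np.std([l[0][192,200:210].astype(float) for l in L],0).mean(), "depth noise",np.nanstd(D[:,180:200,220:240],0).mean())
def blob(n,box,kind):
    c0,r0,c1,r1=box;p=F[n][r0:r1,c0:c1];R,G,B=p[...,0],p[...,1],p[...,2]
    w=np.clip((B-np.maximum(R,G)) if kind=="b" else (R-np.maximum(G,B)),0,None);w=np.where(w>0.35*w.max(),w,0)
    yy,xx=np.mgrid[r0:r1,c0:c1];return np.array([(xx*w).sum(),(yy*w).sum()])/w.sum(),int((w>0).sum())
D=np.load("avg_top.npz")["d"]
for n,bs in(("top",(185,190,205,210)),("side",(228,150,247,176))):
    print(n,"stem",blob(n,bs,"b"))
for n,bs in(("top",(188,170,204,188)),("side",(249,148,262,176))):
    print(n,"knob",blob(n,bs,"r"))
P=np.array([np.r_[at_depth("top",[c,r],D[r,c]),c,r] for r in range(170,222) for c in range(184,206) if D[r,c]>0]);print("wrench>35");print(P[P[:,2]>35])
P=np.array([at_depth("top",[c,r],D[r,c]) for r in range(180,205) for c in range(238,256)]);Q=P[P[:,2]>85];print("tap",Q,Q.mean(0))
a=cv2.resize(F["top"][186:200,239:253][...,::-1].astype(np.uint8),(390,390),interpolation=cv2.INTER_LANCZOS4)
b=cv2.resize(F["side"][166:186,233:253][...,::-1].astype(np.uint8),(390,390),interpolation=cv2.INTER_LANCZOS4)
cv2.imwrite("pics/crop2.png",np.hstack([a,b]))
E
```

```text
top pixel noise 1.321779103529399 depth noise 3.0925224
side pixel noise 0.8486147273530058 depth noise 2.0127237
top stem (array([193.1, 198.3]), 35)
side stem (array([236.7, 162.1]), 56)
top knob (array([195.1, 178.9]), 24)
side knob (array([255.6, 160.4]), 60)
wrench>35
[[589.2 242.8  83.  193.  176. ]
 [589.1 239.3  83.9 194.  176. ]
 [589.2 236.   83.5 195.  176. ]
 [589.3 232.8  82.6 196.  176. ]
 [585.7 242.4  84.4 193.  177. ]
 [586.  239.5  82.1 194.  177. ]
 [585.7 235.7  84.7 195.  177. ]
 [586.1 233.   81.1 196.  177. ]
 [586.8 230.7  75.3 197.  177. ]
 [582.6 246.1  82.2 192.  178. ]
 [582.4 242.5  83.8 193.  178. ]
 [582.5 239.2  83.6 194.  178. ]
 [582.2 235.4  86.1 195.  178. ]
 [582.7 232.7  82.3 196.  178. ]
 [582.9 229.6  80.9 197.  178. ]
 [585.  229.6  61.4 198.  178. ]
 [579.1 245.8  83.4 192.  179. ]
 [579.1 242.4  83.5 193.  179. ]
 [579.1 239.1  83.6 194.  179. ]
 [579.1 235.6  84.1 195.  179. ]
 [579.2 232.4  83.8 196.  179. ]
 [579.7 229.7  79.7 197.  179. ]
 [581.5 229.3  62.9 198.  179. ]
 [583.9 229.8  40.2 199.  179. ]
 [575.7 242.2  84.4 193.  180. ]
 
[... 1229 characters left out ...]
37.4  64.2 195.  199. ]
 [515.3 237.4  45.  196.  199. ]
 [510.  248.9  74.1 191.  200. ]
 [510.2 246.   71.8 192.  200. ]
 [510.2 242.3  73.6 193.  200. ]
 [510.2 239.1  73.3 194.  200. ]
 [511.  238.1  59.7 195.  200. ]
 [512.  237.7  43.1 196.  200. ]]
tap [[541.7  64.2 118. ]
 [538.6  67.5 116.6]
 [538.7  64.3 115.3]
 [538.7  61.  116.5]
 [535.1  70.4 119.3]
 [535.3  67.4 117.2]
 [535.3  64.1 118.2]
 [535.5  61.  115.4]
 [535.4  57.7 117.4]
 [532.1  70.6 116.6]
 [532.   67.2 118.6]
 [532.2  64.2 116.4]
 [532.2  60.9 117.2]
 [532.3  57.8 115.9]
 [529.   67.3 116.3]
 [528.8  64.  118.8]
 [529.1  60.9 116. ]
 [529.8  58.2 106.2]
 [525.7  64.  117.3]
 [526.7  61.5 104.2]] [533.2  63.7 115.9]
```

View pics/crop2.png

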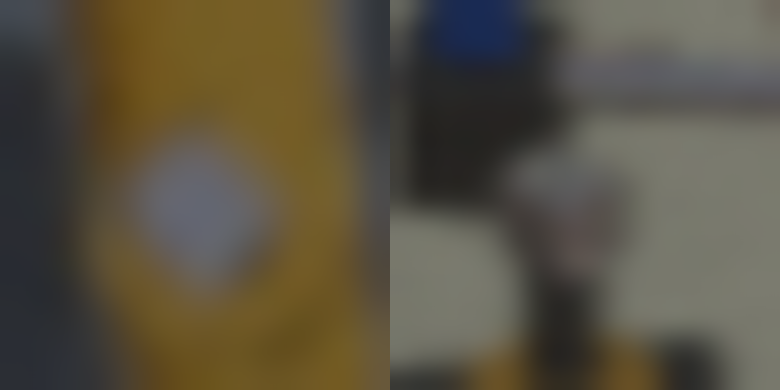

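Crop 2: the tap head at top (245.6,193) shows as a diamond, corners along the image axes, so its yaw is about 45° mod 90. Wrench stem is at about (517,245.5), yaw about -7°, and the stem-to-knob distance measures 66 mm against 65 given. The tap head is at about (533.5,64,117), within the 113–118 range. The base width also fits the middle clamp. Now planning the reach.

```bash
cat >> h.py <<'E'
from scipy.spatial.transform import Rotation as Ro, Slerp
import json
def Ryaw(y):
    c,s=np.cos(np.radians(y)),np.sin(np.radians(y));return np.array([[c,s,0],[s,-c,0],[0,0,-1.]])
def plan(p1,yaw,n,jaw,p0=None,yaw0=None):
    """n equal rows to (p1,yaw); prints rows for move_arm"""
    s=manip.state();p=np.array(s["eef_pos"] if p0 is None else p0,float);R=np.array(s["orientation"]) if yaw0 is None else Ryaw(yaw0)
    p1=np.array(p1,float);sl=Slerp([0,1],Ro.from_matrix([R,Ryaw(yaw)]));q0=p.copy();out=[]
    for k in range(1,n+1):
        q=q0+(p1-q0)*k/n
        tr=np.round(R.T@(q-p)/150,3);Rn=sl(k/n).as_matrix();dr=np.round(np.degrees(Ro.from_matrix(R.T@Rn).as_rotvec())/60,3)
        p=p+R@(tr*150);R=R@Ro.from_rotvec(np.radians(dr*60)).as_matrix()
        out.append('{"travel":%s,"delta_rot":%s,"jaw":%g}'%(json.dumps((tr+0).tolist()),json.dumps((dr+0).tolist()),jaw))
    for i in range(0,n,8): print("["+",".join(out[i:i+8])+"]\n")
def st():
    s=manip.state();R=np.array(s["orientation"]);print("t",round(s["time_s"],2),"p",np.round(s["eef_pos"],2),"yaw",round(np.degrees(np.arctan2(R[1,0],R[0,0])),2),"F",np.round(s["ft_force"],1),"M",np.round(s["moment"],2),"open",round(s["opening"],1),"q",np.round(s["joint_positions"],1))
E
python3 - <<'E'
from h import *
st();plan([516.8,245.5,253.3],173.2,24,0)
E
```

```text
t 1.8 p [ 230.69 -499.26  253.33] yaw 24.8 F [-0.7 -0.2 -0.7] M [-0.01  0.   -0.01] open 85.4 q [-77.5  21.8  74.3   0.   83.9 -12.3]
[{"travel":[0.159, -0.154, 0.0],"delta_rot":[0.0, 0.0, -0.103],"jaw":0},{"travel":[0.175, -0.137, 0.0],"delta_rot":[0.0, 0.0, -0.103],"jaw":0},{"travel":[0.188, -0.117, 0.0],"delta_rot":[0.0, 0.0, -0.103],"jaw":0},{"travel":[0.2, -0.096, 0.0],"delta_rot":[0.0, 0.0, -0.103],"jaw":0},{"travel":[0.209, -0.074, 0.0],"delta_rot":[0.0, 0.0, -0.103],"jaw":0},{"travel":[0.215, -0.051, 0.0],"delta_rot":[0.0, 0.0, -0.103],"jaw":0},{"travel":[0.22, -0.027, 0.0],"delta_rot":[0.0, 0.0, -0.103],"jaw":0},{"travel":[0.222, -0.004, 0.0],"delta_rot":[0.0, 0.0, -0.103],"jaw":0}]

[{"travel":[0.22, 0.021, 0.0],"delta_rot":[0.0, 0.0, -0.104],"jaw":0},{"travel":[0.218, 0.044, 0.0],"delta_rot":[0.0, 0.0, -0.103],"jaw":0},{"travel":[0.211, 0.067, 0.0],"delta_rot":[0.0, 0.0, -0.103],"jaw":0},{"travel":[0.202, 0.09, 0.0],"delta_rot":[0.0, 0.0, -0.103],"jaw":0},{"travel":[0.192, 0.111, 0.0],"delta_rot":[0.0, 0.0, -0.103],"jaw":0},{"travel":[0.179, 0.131, 0.0],"delta_rot":[0.0, 0.0, -0.103],"jaw":0},{"travel":[0.164, 0.149, 0.0],"delta_rot":[0.0, 0.0, -0.103],"jaw":0},{"travel":[0.146, 0.166, 0.0],"delta_rot":[0.0, 0.0, -0.103],"jaw":0}]

[{"travel":[0.128, 0.181, 0.0],"delta_rot":[0.0, 0.0, -0.103],"jaw":0},{"travel":[0.108, 0.194, 0.0],"delta_rot":[0.0, 0.0, -0.103],"jaw":0},{"travel":[0.086, 0.204, 0.0],"delta_rot":[0.0, 0.0, -0.103],"jaw":0},{"travel":[0.064, 0.212, 0.0],"delta_rot":[0.0, 0.0, -0.103],"jaw":0},{"travel":[0.04, 0.218, 0.0],"delta_rot":[0.0, 0.0, -0.103],"jaw":0},{"travel":[0.017, 0.221, 0.0],"delta_rot":[0.0, 0.0, -0.103],"jaw":0},{"travel":[-0.007, 0.222, 0.0],"delta_rot":[0.0, 0.0, -0.103],"jaw":0},{"travel":[-0.031, 0.219, 0.0],"delta_rot":[0.0, 0.0, -0.103],"jaw":0}]
```

>>> move_arm(
  steps=[
    {"travel": [0.159,-0.154,0],"delta_rot": [0,0,-0.103],"jaw": 0},
    {"travel": [0.175,-0.137,0],"delta_rot": [0,0,-0.103],"jaw": 0},
    {"travel": [0.188,-0.117,0],"delta_rot": [0,0,-0.103],"jaw": 0},
    {"travel": [0.2,-0.096,0],"delta_rot": [0,0,-0.103],"jaw": 0},
    {"travel": [0.209,-0.074,0],"delta_rot": [0,0,-0.103],"jaw": 0},
    {"travel": [0.215,-0.051,0],"delta_rot": [0,0,-0.103],"jaw": 0},
    {"travel": [0.22,-0.027,0],"delta_rot": [0,0,-0.103],"jaw": 0},
    {"travel": [0.222,-0.004,0],"delta_rot": [0,0,-0.103],"jaw": 0},
  ],
)

```text
time_s: 2.47
eef_pos: [326.2, -249.5, 253.5]
orientation: [[0.267, 0.964, 0.0], [0.964, -0.267, -0.0], [-0.0, 0.0, -1.0]]
ft_force: [0.8, 0.1, -0.3]
opening: 85.4
```

>>> move_arm(
  steps=[
    {"travel": [0.22,0.021,0],"delta_rot": [0,0,-0.104],"jaw": 0},
    {"travel": [0.218,0.044,0],"delta_rot": [0,0,-0.103],"jaw": 0},
    {"travel": [0.211,0.067,0],"delta_rot": [0,0,-0.103],"jaw": 0},
    {"travel": [0.202,0.09,0],"delta_rot": [0,0,-0.103],"jaw": 0},
    {"travel": [0.192,0.111,0],"delta_rot": [0,0,-0.103],"jaw": 0},
    {"travel": [0.179,0.131,0],"delta_rot": [0,0,-0.103],"jaw": 0},
    {"travel": [0.164,0.149,0],"delta_rot": [0,0,-0.103],"jaw": 0},
    {"travel": [0.146,0.166,0],"delta_rot": [0,0,-0.103],"jaw": 0},
  ],
)

```text
time_s: 3.13
eef_pos: [421.7, -1.1, 253.5]
orientation: [[-0.56, 0.829, 0.001], [0.829, 0.56, -0.0], [-0.001, 0.0, -1.0]]
ft_force: [0.3, -0.9, 0.5]
opening: 85.7
```

>>> move_arm(
  steps=[
    {"travel": [0.128,0.181,0],"delta_rot": [0,0,-0.103],"jaw": 0},
    {"travel": [0.108,0.194,0],"delta_rot": [0,0,-0.103],"jaw": 0},
    {"travel": [0.086,0.204,0],"delta_rot": [0,0,-0.103],"jaw": 0},
    {"travel": [0.064,0.212,0],"delta_rot": [0,0,-0.103],"jaw": 0},
    {"travel": [0.04,0.218,0],"delta_rot": [0,0,-0.103],"jaw": 0},
    {"travel": [0.017,0.221,0],"delta_rot": [0,0,-0.103],"jaw": 0},
    {"travel": [-0.007,0.222,0],"delta_rot": [0,0,-0.103],"jaw": 0},
    {"travel": [-0.031,0.219,0],"delta_rot": [0,0,-0.103],"jaw": 0},
  ],
)

```text
time_s: 3.8
eef_pos: [517.1, 247.2, 253.3]
orientation: [[-0.994, 0.113, 0.0], [0.113, 0.994, -0.0], [-0.0, 0.0, -1.0]]
ft_force: [-0.7, -0.2, -0.6]
opening: 85.3
```

```bash
python3 - <<'E'
from h import *
st();plan([516.8,245.5,56],173.2,7,0)
E
```

```text
t 3.8 p [517.09 247.24 253.34] yaw 173.5 F [-0.7 -0.2 -0.6] M [0.01 0.03 0.02] open 85.3 q [ 13.7  24.2  70.5  -0.   85.3 -69.8]
[{"travel":[0.0, -0.002, 0.188],"delta_rot":[0.0, 0.0, 0.001],"jaw":0},{"travel":[0.0, -0.001, 0.188],"delta_rot":[0.0, 0.0, 0.0],"jaw":0},{"travel":[0.0, -0.002, 0.188],"delta_rot":[0.0, 0.0, 0.001],"jaw":0},{"travel":[0.0, -0.002, 0.188],"delta_rot":[0.0, 0.0, 0.001],"jaw":0},{"travel":[0.001, -0.001, 0.188],"delta_rot":[0.0, 0.0, 0.001],"jaw":0},{"travel":[0.0, -0.002, 0.188],"delta_rot":[0.0, 0.0, 0.0],"jaw":0},{"travel":[0.0, -0.002, 0.188],"delta_rot":[0.0, 0.0, 0.001],"jaw":0}]
```

>>> move_arm(
  steps=[
    {"travel": [0,0,0.188],"delta_rot": [0,0,0],"jaw": 0},
    {"travel": [0,0,0.188],"delta_rot": [0,0,0],"jaw": 0},
    {"travel": [0,0,0.188],"delta_rot": [0,0,0],"jaw": 0},
    {"travel": [0,0,0.188],"delta_rot": [0,0,0],"jaw": 0},
  ],
)

```text
time_s: 4.13
eef_pos: [516.6, 245.7, 139.3]
orientation: [[-0.993, 0.118, 0.0], [0.118, 0.993, 0.0], [-0.0, 0.0, -1.0]]
ft_force: [1.2, 0.4, 0.0]
opening: 85.2
```

```bash
python3 - <<'E'
from h import *
st()
p,d=camera("top");q,e=camera("side")
a=cv2.resize(p[150:240,150:240,::-1],(400,400),interpolation=cv2.INTER_CUBIC)
b=cv2.resize(q[115:195,200:280,::-1],(400,400),interpolation=cv2.INTER_CUBIC)
cv2.imwrite("pics/crop3.png",np.hstack([a,b]))
E
```

```text
t 4.13 p [516.65 245.69 139.32] yaw 173.21 F [1.2 0.4 0. ] M [ 0.04 -0.05  0.  ] open 85.2 q [ 13.6  30.   80.8  -0.   69.2 -69.6]
```

View pics/crop3.png

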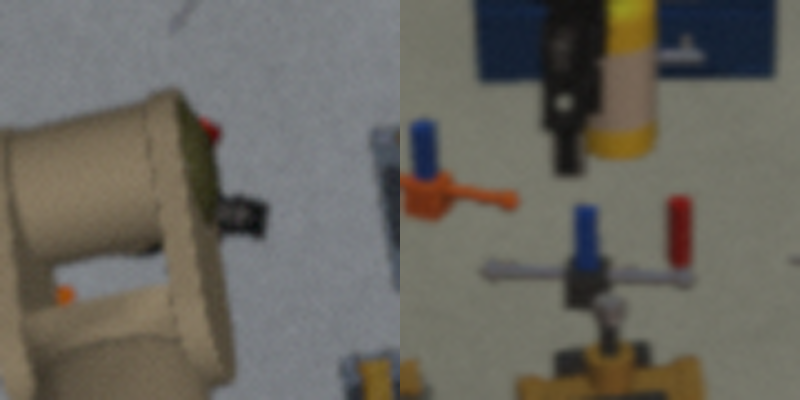

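```bash
python3 - <<'E'
from h import *
np.set_printoptions(precision=1,suppress=True)
f=lambda dy:[516.65+ .118*-dy*-1,245.7+dy,125]
print("finger near/far",proj("side",[f(-50),f(50),[516.65,245.7,125]]))
print("stem top, centre",proj("side",[[516.8,245.5,74],[516.8,245.5,51],[582.5,237.8,60]]))
print("blobs side stem 236.7,162.1  knob 255.6,160.4; tap",proj("side",[[533.5,64,117],[533.5,64,101]]))
E
```

```text
finger near/far [[234.4 150.9]
 [238.1 136.7]
 [236.3 143.6]]
stem top, centre [[236.8 156.8]
 [237.  162.5]
 [255.9 161.1]]
blobs side stem 236.7,162.1  knob 255.6,160.4; tap [[241.7 175.1]
 [241.8 179.5]]
```

>>> move_arm(
  steps=[
    {"travel": [0,0,0.139],"delta_rot": [0,0,0],"jaw": 0},
    {"travel": [0,0,0.139],"delta_rot": [0,0,0],"jaw": 0},
    {"travel": [0,0,0.139],"delta_rot": [0,0,0],"jaw": 0},
    {"travel": [0,0,0.139],"delta_rot": [0,0,0],"jaw": 0},
    {"travel": [0,0,0],"delta_rot": [0,0,0],"jaw": 0.6},
    {"travel": [0,0,0],"delta_rot": [0,0,0],"jaw": 1},
    {"travel": [0,0,0],"delta_rot": [0,0,0],"jaw": 1},
    {"travel": [0,0,0],"delta_rot": [0,0,0],"jaw": 1},
  ],
)

```text
time_s: 4.9
eef_pos: [517.8, 245.7, 59.1]
orientation: [[-0.993, 0.119, 0.003], [0.119, 0.993, 0.001], [-0.003, 0.001, -1.0]]
ft_force: [0.4, -0.1, -0.5]
opening: 38.6
```

>>> move_arm(
  steps=[
    {"travel": [0,0,0],"delta_rot": [0,0,0],"jaw": 1},
    {"travel": [0,0,0],"delta_rot": [0,0,0],"jaw": 1},
    {"travel": [0,0,0],"delta_rot": [0,0,0],"jaw": 1},
    {"travel": [0,0,0],"delta_rot": [0,0,0],"jaw": 1},
  ],
)

```text
time_s: 5.23
eef_pos: [517.3, 245.6, 58.3]
orientation: [[-0.993, 0.119, 0.002], [0.119, 0.993, 0.001], [-0.002, 0.001, -1.0]]
ft_force: [-1.1, 0.8, 5.6]
opening: 15.3
```

```bash
python3 -c "
from h import *
st()"
```

```text
t 5.23 p [517.28 245.64  58.33] yaw 173.19 F [-1.1  0.8  5.6] M [0.   0.17 0.01] open 15.3 q [ 13.6  35.9  85.7   0.   58.3 -69.6]
```

>>> move_arm(
  steps=[
    {"travel": [0,0,0],"delta_rot": [0,0,0],"jaw": 0.5},
    {"travel": [0,0,0],"delta_rot": [0,0,0],"jaw": 0.5},
    {"travel": [0,0,0],"delta_rot": [0,0,0],"jaw": 0.5},
    {"travel": [0,0,0],"delta_rot": [0,0,-0.1155],"jaw": 0.5},
    {"travel": [0,0,0],"delta_rot": [0,0,-0.1155],"jaw": 0.5},
    {"travel": [0,0,0],"delta_rot": [0,0,-0.1155],"jaw": 0.5},
    {"travel": [0,0,0],"delta_rot": [0,0,-0.1155],"jaw": 0.5},
    {"travel": [0,0,0],"delta_rot": [0,0,-0.1155],"jaw": 0.5},
  ],
)

```text
time_s: 5.9
eef_pos: [516.7, 245.4, 57.0]
orientation: [[-0.882, -0.472, -0.0], [-0.472, 0.882, -0.0], [0.0, 0.0, -1.0]]
ft_force: [0.1, 0.3, 0.4]
opening: 42.4
```

>>> move_arm(
  steps=[
    {"travel": [0,0,0],"delta_rot": [0,0,-0.1155],"jaw": 0.5},
    {"travel": [0,0,0],"delta_rot": [0,0,-0.1155],"jaw": 0.5},
    {"travel": [0,0,0],"delta_rot": [0,0,-0.1155],"jaw": 0.5},
    {"travel": [0,0,0],"delta_rot": [0,0,-0.1155],"jaw": 0.5},
    {"travel": [0,0,0],"delta_rot": [0,0,-0.1155],"jaw": 0.5},
    {"travel": [0,0,0],"delta_rot": [0,0,-0.1155],"jaw": 0.5},
    {"travel": [0,0,0],"delta_rot": [0,0,-0.1155],"jaw": 0.5},
    {"travel": [0,0,0],"delta_rot": [0,0,-0.1155],"jaw": 0.5},
  ],
)

```text
time_s: 6.57
eef_pos: [516.7, 245.4, 57.0]
orientation: [[-0.111, -0.994, -0.0], [-0.994, 0.111, -0.0], [0.0, 0.0, -1.0]]
ft_force: [-0.3, 0.5, -0.3]
opening: 42.5
```

```bash
python3 -c "
from h import *
st()"
```

```text
t 6.57 p [516.75 245.4   57.03] yaw -96.39 F [-0.3  0.5 -0.3] M [-0.02  0.02 -0.01] open 42.5 q [  13.5   36.    85.7    0.    58.3 -160.1]
```

>>> move_arm(
  steps=[
    {"travel": [0,0,0],"delta_rot": [0,0,0],"jaw": 1},
    {"travel": [0,0,0],"delta_rot": [0,0,0],"jaw": 1},
    {"travel": [0,0,0],"delta_rot": [0,0,0],"jaw": 1},
    {"travel": [0,0,0],"delta_rot": [0,0,0],"jaw": 1},
    {"travel": [0,0,0],"delta_rot": [0,0,0],"jaw": 1},
    {"travel": [0,0,0],"delta_rot": [0,0,0],"jaw": 1},
  ],
)

```text
time_s: 7.07
eef_pos: [516.9, 245.4, 57.1]
orientation: [[-0.118, -0.993, 0.0], [-0.993, 0.118, 0.0], [-0.0, -0.0, -1.0]]
ft_force: [1.3, 0.3, -0.4]
opening: 15.6
```

>>> move_arm(
  steps=[
    {"travel": [0,0,-0.1],"delta_rot": [0,0,0],"jaw": 1},
    {"travel": [0,0,-0.2],"delta_rot": [0,0,0],"jaw": 1},
    {"travel": [0,0,-0.24],"delta_rot": [0,0,0],"jaw": 1},
    {"travel": [0,0,-0.24],"delta_rot": [0,0,0],"jaw": 1},
    {"travel": [0,0,-0.2],"delta_rot": [0,0,0],"jaw": 1},
  ],
)

```text
time_s: 7.48
eef_pos: [516.5, 245.4, 206.2]
orientation: [[-0.118, -0.993, 0.0], [-0.993, 0.118, 0.0], [-0.0, -0.0, -1.0]]
ft_force: [0.6, 0.0, -2.5]
opening: 15.1
```

```bash
python3 -c "
from h import *
st();plan([533.5,64.2,205],-135,8,1)"
```

```text
t 7.48 p [516.45 245.4  206.16] yaw -96.77 F [ 0.6  0.  -2.5] M [-0.01 -0.02  0.04] open 15.1 q [  13.6   26.1   75.4    0.    78.5 -159.7]
[{"travel":[0.148, -0.032, 0.001],"delta_rot":[0.0, 0.0, 0.08],"jaw":1},{"travel":[0.145, -0.044, 0.001],"delta_rot":[0.0, 0.0, 0.079],"jaw":1},{"travel":[0.141, -0.056, 0.001],"delta_rot":[0.0, 0.0, 0.08],"jaw":1},{"travel":[0.136, -0.068, 0.001],"delta_rot":[0.0, 0.0, 0.08],"jaw":1},{"travel":[0.13, -0.079, 0.001],"delta_rot":[0.0, 0.0, 0.079],"jaw":1},{"travel":[0.122, -0.089, 0.001],"delta_rot":[0.0, 0.0, 0.08],"jaw":1},{"travel":[0.115, -0.099, 0.001],"delta_rot":[0.0, 0.0, 0.079],"jaw":1},{"travel":[0.106, -0.108, 0.001],"delta_rot":[0.0, 0.0, 0.08],"jaw":1}]
```

>>> move_arm(
  steps=[
    {"travel": [0.148,-0.032,0.001],"delta_rot": [0,0,0.08],"jaw": 1},
    {"travel": [0.145,-0.044,0.001],"delta_rot": [0,0,0.079],"jaw": 1},
    {"travel": [0.141,-0.056,0.001],"delta_rot": [0,0,0.08],"jaw": 1},
    {"travel": [0.136,-0.068,0.001],"delta_rot": [0,0,0.08],"jaw": 1},
    {"travel": [0.13,-0.079,0.001],"delta_rot": [0,0,0.079],"jaw": 1},
    {"travel": [0.122,-0.089,0.001],"delta_rot": [0,0,0.08],"jaw": 1},
    {"travel": [0.115,-0.099,0.001],"delta_rot": [0,0,0.079],"jaw": 1},
    {"travel": [0.106,-0.108,0.001],"delta_rot": [0,0,0.08],"jaw": 1},
  ],
)

```text
time_s: 8.15
eef_pos: [533.4, 63.3, 202.4]
orientation: [[-0.71, -0.704, -0.002], [-0.704, 0.71, 0.0], [0.001, 0.001, -1.0]]
ft_force: [0.0, 0.4, -3.4]
opening: 15.2
```

>>> move_arm(
  steps=[
    {"travel": [0,0,0.06],"delta_rot": [0,0,0],"jaw": 1},
    {"travel": [0,0,0.06],"delta_rot": [0,0,0],"jaw": 1},
    {"travel": [0,0,0],"delta_rot": [0,0,0],"jaw": 1},
  ],
)

```text
time_s: 8.4
eef_pos: [532.7, 64.8, 182.6]
orientation: [[-0.706, -0.708, -0.005], [-0.708, 0.706, 0.001], [0.003, 0.004, -1.0]]
ft_force: [0.7, -0.1, -3.0]
opening: 15.0
```

```bash
python3 - <<'E'
from h import *
np.set_printoptions(precision=1,suppress=True)
st()
L=[camera("side")[0].astype(float) for _ in range(4)];q=np.mean(L,0).astype(np.uint8);p,_=camera("top")
a=cv2.resize(p[160:230,210:280,::-1],(400,400),interpolation=cv2.INTER_CUBIC)
b=cv2.resize(q[135:195,212:272,::-1],(400,400),interpolation=cv2.INTER_CUBIC)
cv2.imwrite("pics/crop4.png",np.hstack([a,b]))
s=manip.state();x,y,z=s["eef_pos"];R=np.array(s["orientation"])
# wrench +x = tool yaw-(-96.77)+(-6.8)
w=R@np.array([0,-1,0.]);w2=-w
base=np.array([x,y,z-57.1])
for ww in(w,w2): print("knob",proj("side",[base+65*ww+[0,0,60]]))
print("stem",proj("side",[base+[0,0,51]]),"hub c",proj("side",[base+[0,0,14]]),"tap",proj("side",[[533.5,64,117]]))
E
```

```text
t 8.4 p [532.7  64.8 182.6] yaw -134.92 F [ 0.7 -0.1 -3. ] M [ 0.1  0.  -0. ] open 15.0 q [  -5.7   24.2   83.     0.    73.1 -140.8]
knob [[258.3 162. ]]
knob [[225.7 146.5]]
stem [[241.4 156.7]] hub c [[241.7 167.7]] tap [[241.7 175.1]]
```

View pics/crop4.png

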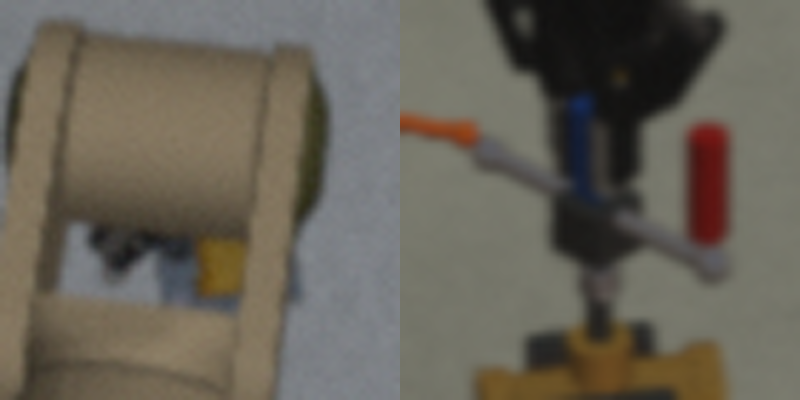

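>>> move_arm(
  steps=[
    {"travel": [-0.001,-0.0065,0.02],"delta_rot": [0,0,0],"jaw": 1},
    {"travel": [0,0,0.02],"delta_rot": [0,0,0],"jaw": 1},
    {"travel": [0,0,0.02],"delta_rot": [0,0,0],"jaw": 1},
    {"travel": [0,0,0.017],"delta_rot": [0,0,0],"jaw": 1},
    {"travel": [0,0,0],"delta_rot": [0,0,0],"jaw": 1},
  ],
)

```text
time_s: 9.07
eef_pos: [534.9, 63.8, 174.0]
orientation: [[-0.706, -0.708, 0.001], [-0.708, 0.706, 0.0], [-0.001, -0.001, -1.0]]
ft_force: [-1.9, 0.6, 4.6]
opening: 15.3
```

```bash
python3 -c "
from h import *
st()"
```

```text
t 9.07 p [534.94  63.78 174.01] yaw -134.95 F [-1.9  0.6  4.6] M [ 0.14  0.42 -0.02] open 15.3 q [  -5.8   24.8   83.6    0.    71.6 -140.9]
```

>>> move_arm(
  steps=[
    {"travel": [0.003,0.005,0],"delta_rot": [0,0,0],"jaw": 1},
    {"travel": [0.0025,0.0055,0.004],"delta_rot": [0,0,0],"jaw": 1},
    {"travel": [0,0,0],"delta_rot": [0,0,0],"jaw": 1},
  ],
)

```text
time_s: 9.32
eef_pos: [534.2, 64.0, 174.0]
orientation: [[-0.707, -0.708, 0.004], [-0.708, 0.707, -0.001], [-0.003, -0.004, -1.0]]
ft_force: [1.5, -1.2, 5.4]
opening: 15.3
```

```bash
python3 -c "
from h import *
st()"
```

```text
t 9.32 p [534.19  64.   174.02] yaw -134.96 F [ 1.5 -1.2  5.4] M [-0.1  -0.28  0.03] open 15.3 q [  -5.8   24.6   83.8   -0.    71.3 -140.8]
```

>>> move_arm(
  steps=[
    {"travel": [0.0025,0.007,0],"delta_rot": [0,0,0],"jaw": 1},
    {"travel": [0,0,0],"delta_rot": [0,0,0],"jaw": 1},
  ],
)

```text
time_s: 9.48
eef_pos: [533.4, 64.4, 174.0]
orientation: [[-0.707, -0.708, 0.005], [-0.708, 0.707, -0.001], [-0.003, -0.004, -1.0]]
ft_force: [2.5, -0.5, 5.1]
opening: 15.7
```

>>> move_arm(
  steps=[
    {"travel": [0.0025,0.007,0],"delta_rot": [0,0,0],"jaw": 1},
    {"travel": [0,0,0],"delta_rot": [0,0,0],"jaw": 1},
  ],
)

```text
time_s: 9.65
eef_pos: [531.1, 65.4, 172.7]
orientation: [[-0.707, -0.708, 0.001], [-0.708, 0.707, 0.001], [-0.001, 0.0, -1.0]]
ft_force: [2.8, 1.6, -1.5]
opening: 15.2
```

>>> move_arm(
  steps=[
    {"travel": [0,0,0],"delta_rot": [0,0,-0.05],"jaw": 1},
    {"travel": [0,0,0],"delta_rot": [0,0,-0.05],"jaw": 1},
    {"travel": [0,0,0],"delta_rot": [0,0,0],"jaw": 1},
  ],
)

```text
time_s: 9.9
eef_pos: [531.4, 65.3, 172.5]
orientation: [[-0.627, -0.779, 0.001], [-0.779, 0.627, 0.0], [-0.001, -0.0, -1.0]]
ft_force: [4.6, 1.0, -1.7]
opening: 14.9
```

```bash
python3 -c "
from h import *
st()"
```

```text
t 9.9 p [531.43  65.32 172.5 ] yaw -128.85 F [ 4.6  1.  -1.7] M [ 0.07 -0.86 -0.06] open 14.9 q [  -5.7   24.6   84.2    0.    71.1 -146.8]
```

>>> move_arm(
  steps=[
    {"travel": [-0.004,-0.005,0.01],"delta_rot": [0,0,0.025],"jaw": 1},
    {"travel": [0,0,0.01],"delta_rot": [0,0,0.025],"jaw": 1},
    {"travel": [0,0,0.01],"delta_rot": [0,0,0],"jaw": 1},
    {"travel": [0,0,0],"delta_rot": [0,0,0],"jaw": 1},
  ],
)

```text
time_s: 10.23
eef_pos: [531.7, 65.4, 167.6]
orientation: [[-0.669, -0.744, -0.001], [-0.744, 0.669, 0.001], [0.001, 0.001, -1.0]]
ft_force: [2.9, 2.2, -4.4]
opening: 15.1
```

```bash
python3 -c "
from h import *
st()"
```

```text
t 10.23 p [531.66  65.42 167.64] yaw -131.96 F [ 2.9  2.2 -4.4] M [ 0.19 -0.37 -0.01] open 15.1 q [  -5.7   24.9   84.5    0.    70.6 -143.7]
```

>>> move_arm(
  steps=[
    {"travel": [-0.005,-0.001,0.015],"delta_rot": [0,0,0],"jaw": 1},
    {"travel": [0,0,0.015],"delta_rot": [0,0,0],"jaw": 1},
    {"travel": [0,0,0.015],"delta_rot": [0,0,0],"jaw": 1},
    {"travel": [0,0,0.008],"delta_rot": [0,0,0],"jaw": 1},
    {"travel": [0,0,0],"delta_rot": [0,0,0],"jaw": 1},
  ],
)

```text
time_s: 10.65
eef_pos: [532.3, 65.7, 160.4]
orientation: [[-0.668, -0.744, -0.001], [-0.744, 0.668, -0.0], [0.001, 0.001, -1.0]]
ft_force: [-0.9, 0.3, -0.1]
opening: 15.1
```

```bash
python3 -c "
from h import *
st()"
```

```text
t 10.65 p [532.31  65.65 160.4 ] yaw -131.95 F [-0.9  0.3 -0.1] M [-0.    0.27  0.01] open 15.1 q [  -5.6   25.5   85.    -0.    69.6 -143.7]
```

>>> move_arm(
  steps=[
    {"travel": [0,0,0],"delta_rot": [0,0,0.03],"jaw": 1},
    {"travel": [0,0,0],"delta_rot": [0,0,0.03],"jaw": 1},
  ],
)

```text
time_s: 10.82
eef_pos: [532.4, 65.6, 160.4]
orientation: [[-0.715, -0.699, -0.0], [-0.699, 0.715, -0.0], [0.0, 0.0, -1.0]]
ft_force: [-1.1, -0.7, 0.1]
opening: 15.2
```

```bash
python3 -c "
from h import *
st()"
```

```text
t 10.82 p [532.42  65.64 160.4 ] yaw -135.63 F [-1.1 -0.7  0.1] M [0.07 0.22 0.03] open 15.2 q [  -5.6   25.5   85.    -0.    69.6 -140. ]
```

>>> move_arm(
  steps=[
    {"travel": [0,0,0],"delta_rot": [0,0,0.03],"jaw": 1},
    {"travel": [0,0,0],"delta_rot": [0,0,0.03],"jaw": 1},
  ],
)

```text
time_s: 10.98
eef_pos: [532.5, 65.6, 160.4]
orientation: [[-0.757, -0.653, -0.0], [-0.653, 0.757, -0.0], [0.0, 0.0, -1.0]]
ft_force: [-0.9, 0.3, 0.2]
opening: 15.1
```

```bash
python3 -c "
from h import *
st()"
```

```text
t 10.98 p [532.47  65.61 160.42] yaw -139.24 F [-0.9  0.3  0.2] M [ 0.05  0.18 -0.08] open 15.1 q [  -5.6   25.5   85.    -0.    69.5 -136.4]
```

>>> move_arm(
  steps=[
    {"travel": [0,0,0],"delta_rot": [0,0,0.03],"jaw": 1},
    {"travel": [0,0,0],"delta_rot": [0,0,0.03],"jaw": 1},
  ],
)

```text
time_s: 11.15
eef_pos: [532.7, 65.7, 160.4]
orientation: [[-0.797, -0.604, 0.0], [-0.604, 0.797, 0.0], [-0.0, -0.0, -1.0]]
ft_force: [0.8, 0.5, -1.4]
opening: 15.2
```

```bash
python3 -c "
from h import *
st()"
```

```text
t 11.15 p [532.66  65.72 160.43] yaw -142.84 F [ 0.8  0.5 -1.4] M [ 0.17 -0.15  0.02] open 15.2 q [  -5.6   25.5   85.     0.    69.5 -132.8]
```

>>> move_arm(
  steps=[
    {"travel": [0,0,0],"delta_rot": [0,0,0.03],"jaw": 1},
    {"travel": [0,0,0],"delta_rot": [0,0,0.03],"jaw": 1},
  ],
)

```text
time_s: 11.32
eef_pos: [532.8, 65.7, 160.4]
orientation: [[-0.833, -0.553, 0.001], [-0.553, 0.833, 0.0], [-0.001, -0.0, -1.0]]
ft_force: [1.1, 0.9, -1.0]
opening: 14.9
```

```bash
python3 -c "
from h import *
st()"
```

```text
t 11.32 p [532.82  65.72 160.43] yaw -146.43 F [ 1.1  0.9 -1. ] M [ 0.2  -0.2   0.16] open 14.9 q [  -5.6   25.5   85.     0.    69.5 -129.2]
```

>>> move_arm(
  steps=[
    {"travel": [0,0,0],"delta_rot": [0,0,0.03],"jaw": 1},
    {"travel": [0,0,0],"delta_rot": [0,0,0.03],"jaw": 1},
  ],
)

```text
time_s: 11.48
eef_pos: [532.8, 65.8, 160.4]
orientation: [[-0.866, -0.5, 0.001], [-0.5, 0.866, 0.0], [-0.001, -0.0, -1.0]]
ft_force: [0.7, 0.9, -2.2]
opening: 15.6
```

```bash
python3 -c "
from h import *
st()"
```

```text
t 11.48 p [532.82  65.76 160.41] yaw -150.02 F [ 0.7  0.9 -2.2] M [ 0.24 -0.14  0.22] open 15.6 q [  -5.6   25.5   85.     0.    69.5 -125.6]
```

>>> move_arm(
  steps=[
    {"travel": [0,0,0.001],"delta_rot": [0,0,0.06],"jaw": 1},
    {"travel": [0,0,0],"delta_rot": [0,0,0.06],"jaw": 1},
  ],
)

```text
time_s: 11.65
eef_pos: [532.9, 65.8, 160.3]
orientation: [[-0.922, -0.386, 0.001], [-0.386, 0.922, 0.0], [-0.001, -0.0, -1.0]]
ft_force: [0.7, 1.1, -2.5]
opening: 15.3
```

```bash
python3 -c "
from h import *
st()"
```

```text
t 11.65 p [532.85  65.82 160.32] yaw -157.29 F [ 0.7  1.1 -2.5] M [ 0.21 -0.18  0.23] open 15.3 q [  -5.6   25.5   85.     0.    69.5 -118.3]
```

>>> move_arm(
  steps=[
    {"travel": [0,0,0.002],"delta_rot": [0,0,0.118],"jaw": 1},
    {"travel": [0,0,0.0005],"delta_rot": [0,0,0.118],"jaw": 1},
    {"travel": [0,0,0.0005],"delta_rot": [0,0,0.118],"jaw": 1},
    {"travel": [0,0,0.0005],"delta_rot": [0,0,0.118],"jaw": 1},
    {"travel": [0,0,0.0005],"delta_rot": [0,0,0.118],"jaw": 1},
    {"travel": [0,0,0.0005],"delta_rot": [0,0,0.118],"jaw": 1},
    {"travel": [0,0,0.0005],"delta_rot": [0,0,0.118],"jaw": 1},
    {"travel": [0,0,0.0005],"delta_rot": [0,0,0.118],"jaw": 1},
  ],
)

```text
time_s: 12.32
eef_pos: [533.1, 66.0, 159.7]
orientation: [[-0.828, 0.561, 0.002], [0.561, 0.828, 0.001], [-0.001, 0.001, -1.0]]
ft_force: [0.9, 2.3, -0.6]
opening: 15.5
```

```bash
python3 -c "
from h import *
st()"
```

```text
t 12.32 p [533.07  66.   159.66] yaw 145.89 F [ 0.9  2.3 -0.6] M [ 0.52 -0.31  0.23] open 15.5 q [ -5.6  25.5  85.    0.   69.4 -61.5]
```

>>> move_arm(
  steps=[
    {"travel": [0,0,0.0005],"delta_rot": [0,0,0.118],"jaw": 1},
    {"travel": [0,0,0.0005],"delta_rot": [0,0,0.118],"jaw": 1},
    {"travel": [0,0,0.0005],"delta_rot": [0,0,0.118],"jaw": 1},
    {"travel": [0,0,0.0005],"delta_rot": [0,0,0.118],"jaw": 1},
    {"travel": [0,0,0.0005],"delta_rot": [0,0,0.118],"jaw": 1},
    {"travel": [0,0,0.0005],"delta_rot": [0,0,0.118],"jaw": 1},
    {"travel": [0,0,0.0005],"delta_rot": [0,0,0.118],"jaw": 1},
    {"travel": [0,0,0.0005],"delta_rot": [0,0,0.118],"jaw": 1},
  ],
)

```text
time_s: 12.98
eef_pos: [533.4, 66.0, 159.1]
orientation: [[0.013, 1.0, 0.002], [1.0, -0.013, 0.001], [0.001, 0.002, -1.0]]
ft_force: [3.1, 2.2, -2.2]
opening: 15.3
```

```bash
python3 -c "
from h import *
st()"
```

```text
t 12.98 p [533.38  65.95 159.07] yaw 89.24 F [ 3.1  2.2 -2.2] M [ 0.36 -0.6   0.22] open 15.3 q [-5.6 25.6 85.1  0.  69.2 -4.9]
```

>>> move_arm(
  steps=[
    {"travel": [0.003,0.003,0.001],"delta_rot": [0,0,0.118],"jaw": 1},
    {"travel": [0,0,0.0007],"delta_rot": [0,0,0.118],"jaw": 1},
    {"travel": [0,0,0.0007],"delta_rot": [0,0,0.118],"jaw": 1},
    {"travel": [0,0,0.0007],"delta_rot": [0,0,0.118],"jaw": 1},
    {"travel": [0,0,0.0007],"delta_rot": [0,0,0.118],"jaw": 1},
    {"travel": [0,0,0.0007],"delta_rot": [0,0,0.118],"jaw": 1},
    {"travel": [0,0,0.0007],"delta_rot": [0,0,0.118],"jaw": 1},
    {"travel": [0,0,0.0007],"delta_rot": [0,0,0.118],"jaw": 1},
  ],
)

```text
time_s: 13.65
eef_pos: [533.7, 65.9, 158.4]
orientation: [[0.842, 0.539, 0.002], [0.539, -0.842, -0.001], [0.001, 0.002, -1.0]]
ft_force: [1.5, -1.0, 1.5]
opening: 15.3
```

>>> move_arm(
  steps=[
    {"travel": [0,0,0],"delta_rot": [0,0,0],"jaw": 1},
  ],
)

```text
time_s: 13.73
eef_pos: [533.7, 65.9, 158.4]
orientation: [[0.842, 0.54, 0.002], [0.54, -0.842, -0.001], [0.002, 0.002, -1.0]]
ft_force: [2.2, -1.1, 0.7]
opening: 15.0
```

```bash
python3 -c "
from h import *
st()"
```

```text
t 13.73 p [533.72  65.9  158.37] yaw 32.69 F [ 2.2 -1.1  0.7] M [-0.17 -0.38  0.06] open 15.0 q [-5.6 25.7 85.  -0.  69.2 51.7]
```

>>> move_arm(
  steps=[
    {"travel": [0,0,0],"delta_rot": [0,0,-0.11],"jaw": 1},
    {"travel": [0,0,0],"delta_rot": [0,0,-0.11],"jaw": 1},
  ],
)

```text
time_s: 13.9
eef_pos: [533.4, 66.0, 158.3]
orientation: [[0.686, 0.727, 0.001], [0.727, -0.686, -0.0], [0.001, 0.001, -1.0]]
ft_force: [0.1, -0.2, 2.0]
opening: 15.2
```

```bash
python3 -c "
from h import *
st()"
```

```text
t 13.9 p [533.38  66.   158.3 ] yaw 46.66 F [ 0.1 -0.2  2. ] M [-0.05 -0.11  0.01] open 15.2 q [-5.6 25.7 85.1 -0.  69.2 37.8]
```

>>> move_arm(
  steps=[
    {"travel": [0,0,0],"delta_rot": [0,0,-0.06],"jaw": 1},
  ],
)

```text
time_s: 13.98
eef_pos: [533.3, 66.0, 158.3]
orientation: [[0.639, 0.769, 0.001], [0.769, -0.639, -0.0], [0.001, 0.001, -1.0]]
ft_force: [0.3, -1.0, 2.5]
opening: 15.4
```

```bash
python3 -c "
from h import *
st()"
```

```text
t 13.98 p [533.34  66.   158.32] yaw 50.3 F [ 0.3 -1.   2.5] M [-0.16 -0.04 -0.03] open 15.4 q [-5.6 25.6 85.1 -0.  69.2 34.1]
```

>>> move_arm(
  steps=[
    {"travel": [0,0,0],"delta_rot": [0,0,-0.06],"jaw": 1},
  ],
)

```text
time_s: 14.07
eef_pos: [533.5, 66.0, 158.3]
orientation: [[0.591, 0.807, 0.002], [0.807, -0.591, -0.0], [0.001, 0.002, -1.0]]
ft_force: [1.8, -0.6, 1.1]
opening: 14.9
```

```bash
python3 -c "
from h import *
st()"
```

```text
t 14.07 p [533.52  65.98 158.33] yaw 53.76 F [ 1.8 -0.6  1.1] M [-0.1  -0.42 -0.07] open 14.9 q [-5.6 25.7 85.1 -0.  69.2 30.7]
```

>>> move_arm(
  steps=[
    {"travel": [0,0,0],"delta_rot": [0,0,-0.06],"jaw": 1},
  ],
)

```text
time_s: 14.15
eef_pos: [533.7, 66.0, 158.4]
orientation: [[0.54, 0.842, 0.002], [0.842, -0.54, -0.0], [0.001, 0.002, -1.0]]
ft_force: [2.3, 0.1, 1.0]
opening: 15.0
```

```bash
python3 -c "
from h import *
st()"
```

```text
t 14.15 p [533.69  66.01 158.35] yaw 57.33 F [2.3 0.1 1. ] M [ 0.01 -0.44 -0.16] open 15.0 q [-5.6 25.7 85.1  0.  69.2 27.1]
```

>>> move_arm(
  steps=[
    {"travel": [0,0,0],"delta_rot": [0,0,-0.117],"jaw": 1},
    {"travel": [0,0,-0.0005],"delta_rot": [0,0,-0.117],"jaw": 1},
    {"travel": [0,0,-0.0005],"delta_rot": [0,0,-0.117],"jaw": 1},
    {"travel": [0,0,-0.0005],"delta_rot": [0,0,-0.117],"jaw": 1},
    {"travel": [0,0,-0.0005],"delta_rot": [0,0,-0.117],"jaw": 1},
    {"travel": [0,0,-0.0005],"delta_rot": [0,0,-0.117],"jaw": 1},
  ],
)

```text
time_s: 14.65
eef_pos: [533.5, 66.2, 158.8]
orientation: [[-0.167, 0.986, 0.002], [0.986, 0.167, 0.0], [0.0, 0.002, -1.0]]
ft_force: [0.5, 0.6, 2.1]
opening: 15.3
```

```bash
python3 -c "
from h import *
st()"
```

```text
t 14.65 p [533.54  66.17 158.77] yaw 99.61 F [0.5 0.6 2.1] M [ 0.18 -0.18 -0.28] open 15.3 q [ -5.6  25.6  85.    0.   69.3 -15.2]
```

>>> move_arm(
  steps=[
    {"travel": [0,0,-0.0005],"delta_rot": [0,0,-0.117],"jaw": 1},
    {"travel": [0,0,-0.0005],"delta_rot": [0,0,-0.117],"jaw": 1},
    {"travel": [0,0,-0.0005],"delta_rot": [0,0,-0.117],"jaw": 1},
    {"travel": [0,0,-0.0005],"delta_rot": [0,0,-0.117],"jaw": 1},
    {"travel": [0,0,-0.0005],"delta_rot": [0,0,-0.117],"jaw": 1},
    {"travel": [0,0,-0.0005],"delta_rot": [0,0,-0.117],"jaw": 1},
    {"travel": [0,0,-0.0005],"delta_rot": [0,0,-0.117],"jaw": 1},
  ],
)

```text
time_s: 15.23
eef_pos: [533.3, 66.2, 159.3]
orientation: [[-0.855, 0.519, 0.001], [0.519, 0.855, 0.0], [-0.001, 0.001, -1.0]]
ft_force: [-0.0, 0.1, 3.3]
opening: 15.2
```

```bash
python3 -c "
from h import *
st()"
```

```text
t 15.23 p [533.27  66.22 159.3 ] yaw 148.75 F [-0.   0.1  3.3] M [ 0.18  0.04 -0.31] open 15.2 q [ -5.6  25.6  85.    0.   69.4 -64.3]
```

>>> move_arm(
  steps=[
    {"travel": [0,0,0],"delta_rot": [0,0,0.118],"jaw": 1},
    {"travel": [0,0,0],"delta_rot": [0,0,0.118],"jaw": 1},
    {"travel": [0,0,0],"delta_rot": [0,0,0.118],"jaw": 1},
    {"travel": [0,0,0.0005],"delta_rot": [0,0,0.118],"jaw": 1},
    {"travel": [0,0,0.0005],"delta_rot": [0,0,0.118],"jaw": 1},
    {"travel": [0,0,0.0005],"delta_rot": [0,0,0.118],"jaw": 1},
    {"travel": [0,0,0.0005],"delta_rot": [0,0,0.118],"jaw": 1},
    {"travel": [0,0,0.0005],"delta_rot": [0,0,0.118],"jaw": 1},
  ],
)

```text
time_s: 15.9
eef_pos: [533.6, 66.1, 159.0]
orientation: [[-0.026, 1.0, 0.002], [1.0, 0.026, -0.0], [-0.0, 0.002, -1.0]]
ft_force: [1.4, 0.8, 2.5]
opening: 15.3
```

```bash
python3 -c "
from h import *
st()"
```

```text
t 15.9 p [533.56  66.15 158.98] yaw 91.47 F [1.4 0.8 2.5] M [ 0.12 -0.26  0.23] open 15.3 q [-5.6 25.6 85.   0.  69.3 -7. ]
```

>>> move_arm(
  steps=[
    {"travel": [0,0,0.0005],"delta_rot": [0,0,0.118],"jaw": 1},
    {"travel": [0,0,0.0005],"delta_rot": [0,0,0.118],"jaw": 1},
    {"travel": [0,0,0.0005],"delta_rot": [0,0,0.118],"jaw": 1},
    {"travel": [0,0,0.0005],"delta_rot": [0,0,0.118],"jaw": 1},
    {"travel": [0,0,0.0005],"delta_rot": [0,0,0.118],"jaw": 1},
    {"travel": [0,0,0.0005],"delta_rot": [0,0,0.118],"jaw": 1},
    {"travel": [0,0,0.0005],"delta_rot": [0,0,0.118],"jaw": 1},
    {"travel": [0,0,0.0005],"delta_rot": [0,0,0.118],"jaw": 1},
  ],
)

```text
time_s: 16.57
eef_pos: [533.7, 65.9, 158.4]
orientation: [[0.821, 0.571, 0.002], [0.571, -0.821, -0.001], [0.001, 0.002, -1.0]]
ft_force: [2.0, -1.6, 1.6]
opening: 15.4
```

```bash
python3 -c "
from h import *
st()"
```

```text
t 16.57 p [533.7   65.93 158.37] yaw 34.83 F [ 2.  -1.6  1.6] M [-0.16 -0.37  0.23] open 15.4 q [-5.6 25.7 85.1 -0.  69.2 49.6]
```

>>> move_arm(
  steps=[
    {"travel": [0,0,0.0007],"delta_rot": [0,0,0.118],"jaw": 1},
    {"travel": [0,0,0.0007],"delta_rot": [0,0,0.118],"jaw": 1},
    {"travel": [0,0,0.0007],"delta_rot": [0,0,0.118],"jaw": 1},
    {"travel": [0,0,0.0007],"delta_rot": [0,0,0.118],"jaw": 1},
    {"travel": [0,0,0.0005],"delta_rot": [0,0,0.118],"jaw": 1},
    {"travel": [0,0,0.0005],"delta_rot": [0,0,0.118],"jaw": 1},
    {"travel": [0,0,0.0005],"delta_rot": [0,0,0.118],"jaw": 1},
    {"travel": [0,0,0.0005],"delta_rot": [0,0,0.118],"jaw": 1},
  ],
)

```text
time_s: 17.23
eef_pos: [533.6, 65.7, 157.7]
orientation: [[0.928, -0.372, 0.002], [-0.372, -0.928, -0.001], [0.002, 0.0, -1.0]]
ft_force: [0.3, -2.3, 2.7]
opening: 15.2
```

```bash
python3 -c "
from h import *
st()"
```

```text
t 17.23 p [533.6   65.65 157.7 ] yaw -21.81 F [ 0.3 -2.3  2.7] M [-0.43 -0.12  0.2 ] open 15.2 q [-5.600e+00  2.570e+01  8.510e+01 -1.000e-01  6.910e+01  1.062e+02]
```

>>> move_arm(
  steps=[
    {"travel": [0,0,0.0005],"delta_rot": [0,0,0.118],"jaw": 1},
    {"travel": [0,0,0.0005],"delta_rot": [0,0,0.118],"jaw": 1},
    {"travel": [0,0,0.0005],"delta_rot": [0,0,0.118],"jaw": 1},
    {"travel": [0,0,0.0005],"delta_rot": [0,0,0.118],"jaw": 1},
    {"travel": [0,0,0.0005],"delta_rot": [0,0,0.118],"jaw": 1},
    {"travel": [0,0,0],"delta_rot": [0,0,0.02],"jaw": 1},
  ],
)

```text
time_s: 17.73
eef_pos: [533.4, 65.7, 157.3]
orientation: [[0.524, -0.852, 0.001], [-0.852, -0.524, -0.001], [0.002, -0.001, -1.0]]
ft_force: [0.4, -3.8, 3.8]
opening: 15.6
```

```bash
python3 -c "
from h import *
st()"
```

```text
t 17.73 p [533.38  65.65 157.28] yaw -58.38 F [ 0.4 -3.8  3.8] M [-0.58  0.01  0.2 ] open 15.6 q [-5.600e+00  2.570e+01  8.520e+01 -1.000e-01  6.900e+01  1.428e+02]
```

>>> move_arm(
  steps=[
    {"travel": [0,0,0],"delta_rot": [0,0,-0.118],"jaw": 1},
    {"travel": [0,0,0],"delta_rot": [0,0,-0.118],"jaw": 1},
    {"travel": [0,0,0],"delta_rot": [0,0,-0.118],"jaw": 1},
  ],
)

```text
time_s: 17.98
eef_pos: [533.4, 65.9, 157.3]
orientation: [[0.805, -0.593, 0.001], [-0.593, -0.805, -0.0], [0.001, -0.0, -1.0]]
ft_force: [0.2, -3.0, 4.0]
opening: 15.6
```

```bash
python3 -c "
from h import *
st()"
```

```text
t 17.98 p [533.42  65.9  157.26] yaw -36.4 F [ 0.2 -3.   4. ] M [-0.8  -0.07 -0.1 ] open 15.6 q [ -5.6  25.7  85.2  -0.   69.  120.8]
```

>>> move_arm(
  steps=[
    {"travel": [0,0,0],"delta_rot": [0,0,-0.05],"jaw": 1},
  ],
)

```text
time_s: 18.07
eef_pos: [533.5, 65.7, 157.3]
orientation: [[0.835, -0.55, 0.002], [-0.55, -0.835, -0.001], [0.002, -0.0, -1.0]]
ft_force: [1.3, -3.1, 3.3]
opening: 15.2
```

```bash
python3 -c "
from h import *
st()"
```

```text
t 18.07 p [533.5   65.7  157.27] yaw -33.4 F [ 1.3 -3.1  3.3] M [-0.59 -0.06 -0.22] open 15.2 q [ -5.6  25.7  85.1  -0.   69.  117.8]
```

>>> move_arm(
  steps=[
    {"travel": [0.002,0.003,0],"delta_rot": [0,0,-0.116],"jaw": 1},
    {"travel": [0,0,-0.0005],"delta_rot": [0,0,-0.116],"jaw": 1},
    {"travel": [0,0,-0.0005],"delta_rot": [0,0,-0.116],"jaw": 1},
    {"travel": [0,0,-0.0005],"delta_rot": [0,0,-0.116],"jaw": 1},
    {"travel": [0,0,-0.0005],"delta_rot": [0,0,-0.116],"jaw": 1},
    {"travel": [0,0,-0.0005],"delta_rot": [0,0,-0.116],"jaw": 1},
    {"travel": [0,0,-0.0005],"delta_rot": [0,0,-0.116],"jaw": 1},
  ],
)

```text
time_s: 18.65
eef_pos: [533.7, 65.6, 157.8]
orientation: [[0.965, 0.264, 0.002], [0.264, -0.965, 0.0], [0.002, 0.0, -1.0]]
ft_force: [1.2, 0.2, 3.8]
opening: 15.2
```

>>> move_arm(
  steps=[
    {"travel": [0,0,-0.0005],"delta_rot": [0,0,-0.116],"jaw": 1},
    {"travel": [0,0,-0.0005],"delta_rot": [0,0,-0.116],"jaw": 1},
    {"travel": [0,0,-0.0005],"delta_rot": [0,0,-0.116],"jaw": 1},
    {"travel": [0,0,-0.0005],"delta_rot": [0,0,-0.116],"jaw": 1},
    {"travel": [0,0,-0.0005],"delta_rot": [0,0,-0.116],"jaw": 1},
    {"travel": [0,0,-0.0005],"delta_rot": [0,0,-0.116],"jaw": 1},
  ],
)

```text
time_s: 19.15
eef_pos: [533.7, 65.8, 158.3]
orientation: [[0.544, 0.839, 0.002], [0.839, -0.544, 0.001], [0.002, 0.002, -1.0]]
ft_force: [1.2, 0.8, 3.8]
opening: 15.3
```

```bash
python3 -c "
from h import *
st()"
```

```text
t 19.15 p [533.72  65.83 158.28] yaw 57.05 F [1.2 0.8 3.8] M [ 0.28 -0.3  -0.2 ] open 15.3 q [-5.6 25.7 85.1  0.1 69.1 27.3]
```

>>> move_arm(
  steps=[
    {"travel": [0,0,0],"delta_rot": [0,0,0.1],"jaw": 1},
    {"travel": [0,0,0],"delta_rot": [0,0,0.1],"jaw": 1},
    {"travel": [0,0,0],"delta_rot": [0,0,0],"jaw": 1},
    {"travel": [0,0,0],"delta_rot": [0,0,0],"jaw": 0.5},
    {"travel": [0,0,0],"delta_rot": [0,0,0],"jaw": 0.5},
    {"travel": [0,0,0],"delta_rot": [0,0,0],"jaw": 0.5},
    {"travel": [0,0,0],"delta_rot": [0,0,-0.1],"jaw": 0.5},
    {"travel": [0,0,0],"delta_rot": [0,0,-0.1],"jaw": 0.5},
  ],
)

```text
time_s: 19.82
eef_pos: [532.9, 65.6, 157.3]
orientation: [[0.547, 0.837, -0.001], [0.837, -0.547, 0.0], [-0.0, -0.001, -1.0]]
ft_force: [0.3, -0.2, 0.5]
opening: 43.1
```

```bash
python3 -c "
from h import *
st()"
```

```text
t 19.82 p [532.86  65.6  157.29] yaw 56.81 F [ 0.3 -0.2  0.5] M [ 0.01  0.03 -0.01] open 43.1 q [-5.6 25.7 85.2  0.  69.2 27.6]
```

>>> move_arm(
  steps=[
    {"travel": [0,0,0],"delta_rot": [0,0,-0.118],"jaw": 0.5},
    {"travel": [0,0,0],"delta_rot": [0,0,-0.118],"jaw": 0.5},
    {"travel": [0,0,0],"delta_rot": [0,0,-0.118],"jaw": 0.5},
    {"travel": [0,0,0],"delta_rot": [0,0,-0.118],"jaw": 0.5},
    {"travel": [0,0,0],"delta_rot": [0,0,-0.118],"jaw": 0.5},
    {"travel": [0,0,0],"delta_rot": [0,0,-0.118],"jaw": 0.5},
    {"travel": [0,0,0],"delta_rot": [0,0,-0.118],"jaw": 0.5},
    {"travel": [0,0,0],"delta_rot": [0,0,-0.118],"jaw": 0.5},
  ],
)

```text
time_s: 20.48
eef_pos: [532.8, 65.6, 157.3]
orientation: [[-0.399, 0.917, -0.001], [0.917, 0.399, 0.0], [0.0, -0.001, -1.0]]
ft_force: [-0.3, 0.2, -0.4]
opening: 42.7
```

>>> move_arm(
  steps=[
    {"travel": [0,0,0],"delta_rot": [0,0,-0.118],"jaw": 0.5},
    {"travel": [0,0,0],"delta_rot": [0,0,-0.118],"jaw": 0.5},
    {"travel": [0,0,0],"delta_rot": [0,0,-0.118],"jaw": 0.5},
    {"travel": [0,0,0],"delta_rot": [0,0,-0.118],"jaw": 0.5},
    {"travel": [0,0,0],"delta_rot": [0,0,-0.118],"jaw": 0.5},
    {"travel": [0,0,0],"delta_rot": [0,0,-0.118],"jaw": 0.5},
    {"travel": [0,0,0],"delta_rot": [0,0,-0.118],"jaw": 0.5},
    {"travel": [0,0,0],"delta_rot": [0,0,-0.118],"jaw": 0.5},
  ],
)

```text
time_s: 21.15
eef_pos: [532.9, 65.6, 157.3]
orientation: [[-0.985, 0.171, -0.001], [0.171, 0.985, 0.0], [0.001, -0.0, -1.0]]
ft_force: [0.2, 0.0, 0.2]
opening: 42.9
```

```bash
python3 -c "
from h import *
st()"
```

```text
t 21.15 p [532.85  65.61 157.28] yaw 170.17 F [0.2 0.  0.2] M [-0.02  0.09  0.05] open 42.9 q [ -5.6  25.7  85.2   0.   69.2 -85.8]
```

>>> move_arm(
  steps=[
    {"travel": [-0.003,0,0],"delta_rot": [0,0,-0.114],"jaw": 0.5},
    {"travel": [0,0,0],"delta_rot": [0,0,-0.114],"jaw": 0.5},
    {"travel": [0,0,0],"delta_rot": [0,0,-0.114],"jaw": 0.5},
    {"travel": [0,0,0],"delta_rot": [0,0,-0.114],"jaw": 0.5},
    {"travel": [0,0,0],"delta_rot": [0,0,-0.114],"jaw": 0.5},
    {"travel": [0,0,0],"delta_rot": [0,0,-0.114],"jaw": 0.5},
    {"travel": [0,0,0],"delta_rot": [0,0,-0.114],"jaw": 0.5},
    {"travel": [0,0,0],"delta_rot": [0,0,-0.114],"jaw": 0.5},
  ],
)

```text
time_s: 21.82
eef_pos: [533.3, 65.5, 157.3]
orientation: [[-0.709, -0.706, -0.001], [-0.706, 0.709, 0.0], [0.0, 0.001, -1.0]]
ft_force: [0.2, -0.0, -1.2]
opening: 42.8
```

>>> move_arm(
  steps=[
    {"travel": [0,0,0],"delta_rot": [0,0,0],"jaw": 1},
    {"travel": [0,0,0],"delta_rot": [0,0,0],"jaw": 1},
    {"travel": [0,0,0],"delta_rot": [0,0,0],"jaw": 1},
    {"travel": [0,0,0],"delta_rot": [0,0,0],"jaw": 1},
    {"travel": [0,0,0],"delta_rot": [0,0,0],"jaw": 1},
    {"travel": [0,0,0],"delta_rot": [0,0,0],"jaw": 1},
  ],
)

```text
time_s: 22.32
eef_pos: [533.4, 65.6, 157.6]
orientation: [[-0.715, -0.699, -0.0], [-0.699, 0.715, 0.0], [0.0, 0.0, -1.0]]
ft_force: [-1.4, 1.2, 0.9]
opening: 15.7
```

```bash
python3 - <<'E'
from h import *
st()
L=[camera("side")[0].astype(float) for _ in range(4)];q=np.mean(L,0).astype(np.uint8)
cv2.imwrite("pics/crop5.png",cv2.resize(q[140:220,200:280,::-1],(560,560),interpolation=cv2.INTER_CUBIC))
E
```

```text
t 22.32 p [533.36  65.56 157.56] yaw -135.65 F [-1.4  1.2  0.9] M [0.21 0.26 0.01] open 15.7 q [  -5.6   25.7   85.1    0.    69.2 -140. ]
```

View pics/crop5.png

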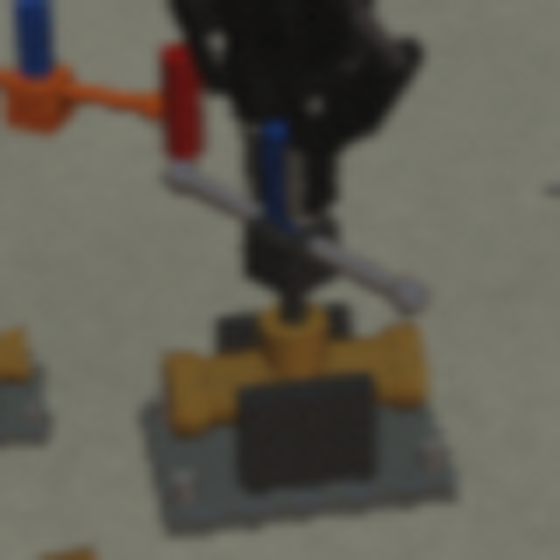

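>>> move_arm(
  steps=[
    {"travel": [0,0,0.002],"delta_rot": [0,0,0.118],"jaw": 1},
    {"travel": [0,0,0.002],"delta_rot": [0,0,0.118],"jaw": 1},
    {"travel": [0,0,0.0005],"delta_rot": [0,0,0.118],"jaw": 1},
    {"travel": [0,0,0.0005],"delta_rot": [0,0,0.118],"jaw": 1},
    {"travel": [0,0,0.0005],"delta_rot": [0,0,0.118],"jaw": 1},
    {"travel": [0,0,0.0005],"delta_rot": [0,0,0.118],"jaw": 1},
    {"travel": [0,0,0.0005],"delta_rot": [0,0,0.118],"jaw": 1},
    {"travel": [0,0,0.0005],"delta_rot": [0,0,0.118],"jaw": 1},
  ],
)

```text
time_s: 23.18
eef_pos: [533.7, 65.6, 157.0]
orientation: [[-0.976, 0.218, 0.001], [0.218, 0.976, 0.0], [-0.001, 0.0, -1.0]]
ft_force: [-1.2, 2.0, 3.5]
opening: 15.4
```

```bash
python3 -c "
from h import *
st()"
```

```text
t 23.18 p [533.66  65.63 156.99] yaw 167.42 F [-1.2  2.   3.5] M [0.28 0.32 0.21] open 15.4 q [ -5.6  25.8  85.1   0.   69.1 -83. ]
```

>>> move_arm(
  steps=[
    {"travel": [0,0,0.0007],"delta_rot": [0,0,0.118],"jaw": 1},
    {"travel": [0,0,0.0007],"delta_rot": [0,0,0.118],"jaw": 1},
    {"travel": [0,0,0.0007],"delta_rot": [0,0,0.118],"jaw": 1},
    {"travel": [0,0,0.0007],"delta_rot": [0,0,0.118],"jaw": 1},
    {"travel": [0,0,0.0007],"delta_rot": [0,0,0.118],"jaw": 1},
    {"travel": [0,0,0.0007],"delta_rot": [0,0,0.118],"jaw": 1},
    {"travel": [0,0,0.0007],"delta_rot": [0,0,0.118],"jaw": 1},
  ],
)

```text
time_s: 23.77
eef_pos: [533.7, 65.6, 156.4]
orientation: [[-0.467, 0.884, 0.001], [0.884, 0.467, 0.0], [-0.0, 0.001, -1.0]]
ft_force: [-1.0, 1.1, 5.6]
opening: 15.2
```

```bash
python3 -c "
from h import *
st()"
```

```text
t 23.77 p [533.65  65.6  156.4 ] yaw 117.86 F [-1.   1.1  5.6] M [0.32 0.42 0.21] open 15.2 q [ -5.6  25.8  85.2   0.   69.  -33.5]
```

>>> move_arm(
  steps=[
    {"travel": [0,0,0],"delta_rot": [0,0,0.1],"jaw": 1},
    {"travel": [0,0,0],"delta_rot": [0,0,0.1],"jaw": 1},
    {"travel": [0,0,0],"delta_rot": [0,0,0.1],"jaw": 1},
  ],
)

```text
time_s: 24.02
eef_pos: [533.6, 65.6, 156.3]
orientation: [[-0.172, 0.985, 0.001], [0.985, 0.172, 0.0], [-0.0, 0.001, -1.0]]
ft_force: [-1.6, 1.3, 3.2]
opening: 15.1
```

```bash
python3 -c "
from h import *
st()"
```

```text
t 24.02 p [533.63  65.63 156.26] yaw 99.91 F [-1.6  1.3  3.2] M [0.31 0.31 0.21] open 15.1 q [ -5.6  25.8  85.2   0.   69.  -15.5]
```

>>> move_arm(
  steps=[
    {"travel": [0,0,0.0005],"delta_rot": [0,0,0.03],"jaw": 1},
    {"travel": [0,0,0],"delta_rot": [0,0,0.03],"jaw": 1},
    {"travel": [0,0,0],"delta_rot": [0,0,0.03],"jaw": 1},
  ],
)

```text
time_s: 24.27
eef_pos: [533.6, 65.6, 156.2]
orientation: [[-0.082, 0.997, 0.001], [0.997, 0.082, 0.0], [0.0, 0.001, -1.0]]
ft_force: [-2.3, 0.9, 3.6]
opening: 14.9
```

```bash
python3 -c "
from h import *
st()"
```

```text
t 24.27 p [533.61  65.61 156.15] yaw 94.72 F [-2.3  0.9  3.6] M [0.27 0.39 0.2 ] open 14.9 q [ -5.6  25.8  85.2   0.   69.  -10.3]
```

>>> move_arm(
  steps=[
    {"travel": [0,0,0.0005],"delta_rot": [0,0,0.02],"jaw": 1},
    {"travel": [0,0,0],"delta_rot": [0,0,0.02],"jaw": 1},
    {"travel": [0,0,0],"delta_rot": [0,0,0.02],"jaw": 1},
  ],
)

```text
time_s: 24.52
eef_pos: [533.6, 65.6, 156.1]
orientation: [[-0.02, 1.0, 0.001], [1.0, 0.02, 0.0], [0.0, 0.001, -1.0]]
ft_force: [-1.7, 1.3, 6.0]
opening: 15.0
```

```bash
python3 -c "
from h import *
st()"
```

```text
t 24.52 p [533.63  65.6  156.09] yaw 91.14 F [-1.7  1.3  6. ] M [0.31 0.42 0.25] open 15.0 q [-5.6 25.8 85.2  0.  68.9 -6.8]
```

>>> move_arm(
  steps=[
    {"travel": [0,0,0.0005],"delta_rot": [0,0,0.02],"jaw": 1},
    {"travel": [0,0,0],"delta_rot": [0,0,0.02],"jaw": 1},
    {"travel": [0,0,0],"delta_rot": [0,0,0.02],"jaw": 1},
  ],
)

```text
time_s: 24.77
eef_pos: [533.6, 65.6, 156.1]
orientation: [[0.043, 0.999, 0.001], [0.999, -0.043, 0.0], [0.0, 0.001, -1.0]]
ft_force: [-1.7, 2.2, 5.4]
opening: 15.1
```

```bash
python3 -c "
from h import *
st()"
```

```text
t 24.77 p [533.64  65.61 156.08] yaw 87.55 F [-1.7  2.2  5.4] M [0.29 0.37 0.24] open 15.1 q [-5.6 25.8 85.2  0.  68.9 -3.2]
```

>>> move_arm(
  steps=[
    {"travel": [0,0,0.0003],"delta_rot": [0,0,0.02],"jaw": 1},
    {"travel": [0,0,0],"delta_rot": [0,0,0.02],"jaw": 1},
    {"travel": [0,0,0],"delta_rot": [0,0,0.02],"jaw": 1},
  ],
)

```text
time_s: 25.02
eef_pos: [533.6, 65.6, 156.0]
orientation: [[0.105, 0.994, 0.001], [0.994, -0.105, 0.0], [0.0, 0.001, -1.0]]
ft_force: [-2.2, 1.7, 5.7]
opening: 15.6
```

```bash
python3 -c "
from h import *
st()"
```

```text
t 25.02 p [533.63  65.62 156.02] yaw 83.94 F [-2.2  1.7  5.7] M [0.33 0.44 0.27] open 15.6 q [-5.6 25.8 85.2  0.  68.9  0.4]
```

>>> move_arm(
  steps=[
    {"travel": [0,0,0.0003],"delta_rot": [0,0,0.02],"jaw": 1},
    {"travel": [0,0,0],"delta_rot": [0,0,0.02],"jaw": 1},
    {"travel": [0,0,0],"delta_rot": [0,0,0.02],"jaw": 1},
  ],
)

```text
time_s: 25.27
eef_pos: [533.6, 65.6, 156.0]
orientation: [[0.168, 0.986, 0.001], [0.986, -0.168, 0.0], [0.0, 0.001, -1.0]]
ft_force: [-1.9, 1.5, 6.1]
opening: 15.2
```

```bash
python3 -c "
from h import *
st()"
```

```text
t 25.27 p [533.61  65.63 155.96] yaw 80.35 F [-1.9  1.5  6.1] M [0.33 0.42 0.13] open 15.2 q [-5.6 25.8 85.2  0.  68.9  4. ]
```

>>> move_arm(
  steps=[
    {"travel": [0,0,0.0003],"delta_rot": [0,0,0.02],"jaw": 1},
    {"travel": [0,0,0],"delta_rot": [0,0,0.02],"jaw": 1},
    {"travel": [0,0,0],"delta_rot": [0,0,0.02],"jaw": 1},
  ],
)

```text
time_s: 25.52
eef_pos: [533.6, 65.6, 155.9]
orientation: [[0.229, 0.973, 0.001], [0.973, -0.229, 0.0], [0.0, 0.001, -1.0]]
ft_force: [-1.8, 1.2, 5.7]
opening: 15.0
```

```bash
python3 -c "
from h import *
st()"
```

```text
t 25.52 p [533.61  65.63 155.94] yaw 76.75 F [-1.8  1.2  5.7] M [0.32 0.43 0.2 ] open 15.0 q [-5.6 25.8 85.2  0.  68.9  7.6]
```

>>> move_arm(
  steps=[
    {"travel": [0,0,0.0003],"delta_rot": [0,0,0.02],"jaw": 1},
    {"travel": [0,0,0],"delta_rot": [0,0,0.02],"jaw": 1},
    {"travel": [0,0,0],"delta_rot": [0,0,0.02],"jaw": 1},
  ],
)

```text
time_s: 25.77
eef_pos: [533.6, 65.6, 155.9]
orientation: [[0.29, 0.957, 0.001], [0.957, -0.29, 0.0], [0.0, 0.001, -1.0]]
ft_force: [-2.0, 1.6, 4.7]
opening: 15.0
```

```bash
python3 -c "
from h import *
st()"
```

```text
t 25.77 p [533.62  65.62 155.9 ] yaw 73.15 F [-2.   1.6  4.7] M [0.27 0.41 0.23] open 15.0 q [-5.6 25.8 85.2  0.  68.9 11.2]
```

>>> move_arm(
  steps=[
    {"travel": [0,0,0.0003],"delta_rot": [0,0,0.02],"jaw": 1},
    {"travel": [0,0,0],"delta_rot": [0,0,0.02],"jaw": 1},
    {"travel": [0,0,0],"delta_rot": [0,0,0.02],"jaw": 1},
  ],
)

```text
time_s: 26.02
eef_pos: [533.6, 65.6, 155.8]
orientation: [[0.349, 0.937, 0.001], [0.937, -0.349, 0.0], [0.0, 0.001, -1.0]]
ft_force: [-2.3, 1.5, 5.7]
opening: 15.3
```

```bash
python3 -c "
from h import *
st()"
```

```text
t 26.02 p [533.6   65.63 155.83] yaw 69.55 F [-2.3  1.5  5.7] M [0.37 0.44 0.24] open 15.3 q [-5.6 25.8 85.2  0.  68.9 14.8]
```

>>> move_arm(
  steps=[
    {"travel": [0,0,0.0003],"delta_rot": [0,0,0.02],"jaw": 1},
    {"travel": [0,0,0],"delta_rot": [0,0,0.02],"jaw": 1},
    {"travel": [0,0,0],"delta_rot": [0,0,0.02],"jaw": 1},
  ],
)

```text
time_s: 26.27
eef_pos: [533.6, 65.6, 155.8]
orientation: [[0.408, 0.913, 0.001], [0.913, -0.408, 0.0], [0.0, 0.001, -1.0]]
ft_force: [-1.1, 1.7, 6.2]
opening: 15.2
```

```bash
python3 -c "
from h import *
st()"
```

```text
t 26.27 p [533.63  65.61 155.81] yaw 65.94 F [-1.1  1.7  6.2] M [0.34 0.47 0.23] open 15.2 q [-5.6 25.8 85.2  0.  68.9 18.4]
```

>>> move_arm(
  steps=[
    {"travel": [0,0,0.0003],"delta_rot": [0,0,0.02],"jaw": 1},
    {"travel": [0,0,0],"delta_rot": [0,0,0.02],"jaw": 1},
    {"travel": [0,0,0],"delta_rot": [0,0,0.02],"jaw": 1},
  ],
)

```text
time_s: 26.52
eef_pos: [533.6, 65.6, 155.8]
orientation: [[0.464, 0.886, 0.001], [0.886, -0.464, 0.0], [0.0, 0.001, -1.0]]
ft_force: [-2.4, 1.2, 5.6]
opening: 15.2
```

```bash
python3 -c "
from h import *
st()"
```

```text
t 26.52 p [533.63  65.64 155.76] yaw 62.34 F [-2.4  1.2  5.6] M [0.39 0.46 0.18] open 15.2 q [-5.6 25.8 85.2  0.  68.9 22. ]
```

>>> move_arm(
  steps=[
    {"travel": [0,0,0.0003],"delta_rot": [0,0,0.02],"jaw": 1},
    {"travel": [0,0,0],"delta_rot": [0,0,0.02],"jaw": 1},
    {"travel": [0,0,0],"delta_rot": [0,0,0.02],"jaw": 1},
  ],
)

```text
time_s: 26.77
eef_pos: [533.6, 65.6, 155.7]
orientation: [[0.519, 0.855, 0.001], [0.855, -0.519, 0.0], [0.0, 0.001, -1.0]]
ft_force: [-1.8, 1.8, 5.7]
opening: 14.9
```

```bash
python3 -c "
from h import *
st()"
```

```text
t 26.77 p [533.62  65.62 155.73] yaw 58.74 F [-1.8  1.8  5.7] M [0.35 0.46 0.21] open 14.9 q [-5.6 25.8 85.2  0.  68.9 25.6]
```

>>> move_arm(
  steps=[
    {"travel": [0,0,0.0003],"delta_rot": [0,0,0.02],"jaw": 1},
    {"travel": [0,0,0],"delta_rot": [0,0,0.02],"jaw": 1},
    {"travel": [0,0,0],"delta_rot": [0,0,0.02],"jaw": 1},
  ],
)

```text
time_s: 27.02
eef_pos: [533.6, 65.6, 155.7]
orientation: [[0.572, 0.821, 0.001], [0.821, -0.572, 0.0], [0.001, 0.001, -1.0]]
ft_force: [-2.4, 1.8, 6.2]
opening: 15.1
```

```bash
python3 -c "
from h import *
st()"
```

```text
t 27.02 p [533.63  65.61 155.69] yaw 55.14 F [-2.4  1.8  6.2] M [0.33 0.46 0.18] open 15.1 q [-5.6 25.8 85.2  0.  68.9 29.2]
```

>>> move_arm(
  steps=[
    {"travel": [0,0,0.0003],"delta_rot": [0,0,0.02],"jaw": 1},
    {"travel": [0,0,0],"delta_rot": [0,0,0.02],"jaw": 1},
    {"travel": [0,0,0],"delta_rot": [0,0,0.02],"jaw": 1},
  ],
)

```text
time_s: 27.27
eef_pos: [533.6, 65.6, 155.6]
orientation: [[0.622, 0.783, 0.001], [0.783, -0.622, 0.0], [0.001, 0.001, -1.0]]
ft_force: [-1.7, 1.6, 5.9]
opening: 15.6
```

```bash
python3 -c "
from h import *
st()"
```

```text
t 27.27 p [533.63  65.63 155.65] yaw 51.54 F [-1.7  1.6  5.9] M [0.33 0.42 0.22] open 15.6 q [-5.6 25.9 85.2  0.  68.9 32.8]
```

>>> move_arm(
  steps=[
    {"travel": [0,0,0.0003],"delta_rot": [0,0,0.02],"jaw": 1},
    {"travel": [0,0,0],"delta_rot": [0,0,0.02],"jaw": 1},
    {"travel": [0,0,0],"delta_rot": [0,0,0.02],"jaw": 1},
  ],
)

```text
time_s: 27.52
eef_pos: [533.6, 65.6, 155.6]
orientation: [[0.67, 0.742, 0.001], [0.742, -0.67, 0.0], [0.001, 0.0, -1.0]]
ft_force: [-1.7, 1.5, 6.2]
opening: 15.3
```

```bash
python3 -c "
from h import *
st()"
```

```text
t 27.52 p [533.6   65.65 155.61] yaw 47.94 F [-1.7  1.5  6.2] M [0.41 0.42 0.19] open 15.3 q [-5.6 25.9 85.2  0.  68.9 36.4]
```

>>> move_arm(
  steps=[
    {"travel": [0,0,0.0003],"delta_rot": [0,0,0.02],"jaw": 1},
    {"travel": [0,0,0],"delta_rot": [0,0,0.02],"jaw": 1},
    {"travel": [0,0,0],"delta_rot": [0,0,0.02],"jaw": 1},
  ],
)

```text
time_s: 27.77
eef_pos: [533.6, 65.6, 155.6]
orientation: [[0.715, 0.699, 0.001], [0.699, -0.715, 0.0], [0.001, 0.0, -1.0]]
ft_force: [-2.2, 2.0, 5.9]
opening: 15.2
```

```bash
python3 -c "
from h import *
st()"
```

```text
t 27.77 p [533.62  65.64 155.58] yaw 44.35 F [-2.2  2.   5.9] M [0.38 0.45 0.19] open 15.2 q [-5.6 25.9 85.2  0.  68.9 40. ]
```

>>> move_arm(
  steps=[
    {"travel": [0,0,0.0003],"delta_rot": [0,0,0.02],"jaw": 1},
    {"travel": [0,0,0],"delta_rot": [0,0,0.02],"jaw": 1},
    {"travel": [0,0,0],"delta_rot": [0,0,0.02],"jaw": 1},
  ],
)

```text
time_s: 28.02
eef_pos: [533.6, 65.6, 155.5]
orientation: [[0.758, 0.653, 0.001], [0.653, -0.758, 0.0], [0.001, 0.0, -1.0]]
ft_force: [-2.1, 1.7, 6.2]
opening: 15.3
```

```bash
python3 -c "
from h import *
st()"
```

```text
t 28.02 p [533.62  65.63 155.53] yaw 40.75 F [-2.1  1.7  6.2] M [0.33 0.45 0.19] open 15.3 q [-5.6 25.9 85.2  0.  68.9 43.6]
```

>>> move_arm(
  steps=[
    {"travel": [0,0,0.0003],"delta_rot": [0,0,0.02],"jaw": 1},
    {"travel": [0,0,0],"delta_rot": [0,0,0.02],"jaw": 1},
    {"travel": [0,0,0],"delta_rot": [0,0,0.02],"jaw": 1},
  ],
)

```text
time_s: 28.27
eef_pos: [533.6, 65.7, 155.5]
orientation: [[0.797, 0.604, 0.001], [0.604, -0.797, 0.0], [0.001, 0.0, -1.0]]
ft_force: [-1.8, 2.8, 6.5]
opening: 15.3
```

```bash
python3 -c "
from h import *
st()"
```

```text
t 28.27 p [533.63  65.65 155.47] yaw 37.15 F [-1.8  2.8  6.5] M [0.38 0.38 0.22] open 15.3 q [-5.6 25.9 85.2  0.  68.8 47.2]
```

>>> move_arm(
  steps=[
    {"travel": [0,0,0.0003],"delta_rot": [0,0,0.02],"jaw": 1},
    {"travel": [0,0,0],"delta_rot": [0,0,0.02],"jaw": 1},
    {"travel": [0,0,0],"delta_rot": [0,0,0.02],"jaw": 1},
  ],
)

```text
time_s: 28.52
eef_pos: [533.6, 65.6, 155.5]
orientation: [[0.833, 0.553, 0.001], [0.553, -0.833, 0.0], [0.001, 0.0, -1.0]]
ft_force: [-2.0, 1.5, 5.9]
opening: 15.9
```

```bash
python3 -c "
from h import *
st()"
```

```text
t 28.52 p [533.63  65.64 155.47] yaw 33.56 F [-2.   1.5  5.9] M [0.35 0.47 0.32] open 15.9 q [-5.6 25.9 85.2  0.  68.8 50.8]
```

>>> move_arm(
  steps=[
    {"travel": [0,0,0.0003],"delta_rot": [0,0,0.02],"jaw": 1},
    {"travel": [0,0,0],"delta_rot": [0,0,0.02],"jaw": 1},
    {"travel": [0,0,0],"delta_rot": [0,0,0.02],"jaw": 1},
  ],
)

```text
time_s: 28.77
eef_pos: [533.6, 65.6, 155.4]
orientation: [[0.866, 0.5, 0.001], [0.5, -0.866, -0.0], [0.001, 0.001, -1.0]]
ft_force: [-2.0, 1.7, 6.2]
opening: 15.4
```

```bash
python3 -c "
from h import *
st()"
```

```text
t 28.77 p [533.63  65.6  155.43] yaw 29.99 F [-2.   1.7  6.2] M [0.32 0.41 0.64] open 15.4 q [-5.6 25.9 85.2 -0.  68.8 54.4]
```

>>> move_arm(
  steps=[
    {"travel": [0,0,0],"delta_rot": [0,0,-0.1],"jaw": 1},
    {"travel": [0,0,0],"delta_rot": [0,0,-0.05],"jaw": 1},
    {"travel": [0,0,0],"delta_rot": [0,0,0],"jaw": 1},
  ],
)

```text
time_s: 29.02
eef_pos: [533.8, 65.6, 155.5]
orientation: [[0.776, 0.631, 0.001], [0.631, -0.776, 0.0], [0.001, 0.001, -1.0]]
ft_force: [-2.2, 1.3, 6.3]
opening: 15.2
```

```bash
python3 - <<'E'
from h import *
st()
L=[camera("side")[0].astype(float) for _ in range(4)];q=np.mean(L,0).astype(np.uint8)
cv2.imwrite("pics/crop6.png",cv2.resize(q[140:220,200:280,::-1],(560,560),interpolation=cv2.INTER_CUBIC))
E
```

```text
t 29.02 p [533.78  65.58 155.45] yaw 39.15 F [-2.2  1.3  6.3] M [0.32 0.31 0.02] open 15.2 q [-5.6 25.9 85.2  0.  68.8 45.2]
```

View pics/crop6.png

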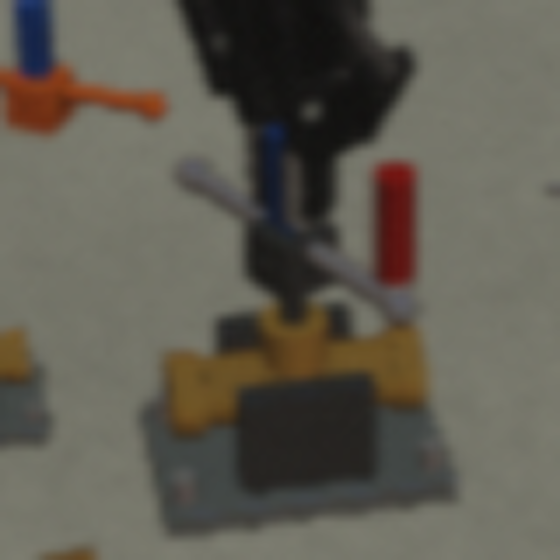

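>>> move_arm(
  steps=[
    {"travel": [0,0,-0.005],"delta_rot": [0,0,0],"jaw": 1},
    {"travel": [0,0,0],"delta_rot": [0,0,0],"jaw": 0.5},
    {"travel": [0,0,0],"delta_rot": [0,0,0],"jaw": 0.5},
    {"travel": [0,0,0],"delta_rot": [0,0,0],"jaw": 0.5},
    {"travel": [0,0,0],"delta_rot": [0,0,0],"jaw": 0.5},
    {"travel": [0,0,-0.05],"delta_rot": [0,0,0],"jaw": 0.5},
    {"travel": [0,0,-0.15],"delta_rot": [0,0,0],"jaw": 0.5},
    {"travel": [0,0,-0.2],"delta_rot": [0,0,0],"jaw": 0.5},
  ],
)

```text
time_s: 29.88
eef_pos: [532.7, 65.5, 215.2]
orientation: [[0.777, 0.629, -0.004], [0.629, -0.777, 0.0], [-0.003, -0.003, -1.0]]
ft_force: [0.8, -0.1, 0.5]
opening: 42.8
```

>>> move_arm(
  steps=[
    {"travel": [0,0,-0.2],"delta_rot": [0,0,0],"jaw": 0.5},
    {"travel": [0,0,-0.2],"delta_rot": [0,0,0],"jaw": 0.5},
    {"travel": [0,0,-0.2],"delta_rot": [0,0,0],"jaw": 0.5},
    {"travel": [0,0,0],"delta_rot": [0,0,0],"jaw": 0.5},
  ],
)

```text
time_s: 30.22
eef_pos: [534.8, 65.4, 312.1]
orientation: [[0.777, 0.629, 0.011], [0.629, -0.777, -0.001], [0.008, 0.008, -1.0]]
ft_force: [0.7, -0.1, -0.1]
opening: 42.4
```

```bash
python3 - <<'E'
from h import *
st()
A=np.load("avg_side.npz")["p"]
L=[camera("side")[0].astype(float) for _ in range(8)];q=np.mean(L,0)
cv2.imwrite("pics/crop7.png",np.hstack([cv2.resize(x.astype(np.uint8)[140:220,205:275,::-1],(390,446),interpolation=cv2.INTER_CUBIC) for x in(A,q)]))
# valve comparison: sub-pixel shift of left / right valve-end patches (side view, below tap)
for n,(c0,c1,r0,r1) in dict(left=(220,236,188,204),right=(249,263,184,200),base=(222,266,204,216)).items():
    a=A[r0:r1,c0:c1].mean(2);b=q[r0:r1,c0:c1].mean(2);print(n,np.round(cv2.phaseCorrelate(a,b)[0],2),"absdiff",round(abs(a-b).mean(),2))
p,_=camera("top");cv2.imwrite("pics/top_end.png",p[:,:,::-1])
E
```

```text
t 30.22 p [534.78  65.41 312.11] yaw 39.0 F [ 0.7 -0.1 -0.1] M [ 0.   -0.02 -0.  ] open 42.4 q [-5.6 18.4 69.9 -0.  91.1 45.4]
left [-0.03  0.07] absdiff 1.32
right [ 0.47 -0.24] absdiff 3.57
base [0.49 0.03] absdiff 1.23
```

View pics/crop7.png

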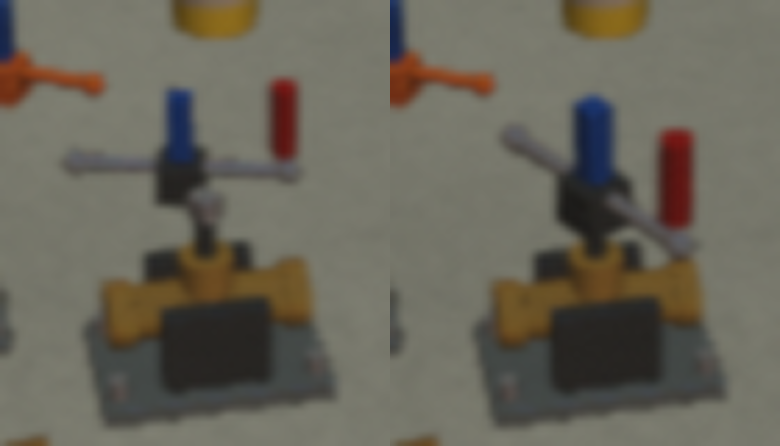

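```bash
python3 - <<'E'
from h import *
np.set_printoptions(precision=1,suppress=True)
c=np.array([533.5,65.6,98.9]);w=np.array([.63,-.777,0])
P=proj("side",[c+65*w+[0,0,60],c-68*w+[0,0,21],c+68*w+[0,0,21],c+[0,0,74]])
m=lambda u:[390+(u[0]-205+.5)*390/70,(u[1]-140+.5)*446/80]
print("predicted level, crop px: knob, far ball, near ball, stem top",[np.round(m(u)) for u in P])
st()
E
```

```text
predicted level, crop px: knob, far ball, near ball, stem top [array([678., 180.]), array([519., 141.]), array([682., 247.]), array([595., 106.])]
t 30.67 p [533.4  65.5 304.9] yaw 38.98 F [ 0.1 -1.1 -0.4] M [-0.  -0.  -0.1] open 42.6 q [-5.6 18.7 70.5  0.  90.8 45.4]
```

```bash
python3 -c "
from h import *
print(manip.job_done());st()"
```

```text
the job is handed in; nothing more can be done
None
the job is handed in; nothing more can be done
```

The tap is bottomed with the wrench sitting level on it, the gripper is clear, and the job is handed in at about 31 s. One reading at the bottom came close to the valve's twist limit.

- **What I did:** I picked up the blue-stem wrench, not the orange one. I seated it on the tap in the middle-sized clamp by feel, then turned it clockwise by its stem: half a turn, a quarter back, half a turn, a quarter back. I let go and took hold again half a turn round, then went forward in small steps until it bottomed about 1.0 turn in.
- **Feeling the bottom:** the torque was about 0.22 N m while turning, then read 0.32 and 0.64 N m at the stop. The last reading is just under the 0.65 N m limit and higher than I meant to go. I backed off at once within the socket's play.
- **Last checks:**
    - **Wrench:** its knob, ball ends and stem sit within about 5 crop pixels (about 1 camera pixel) of where a level, fully seated wrench should appear.
    - **Valve:** it looks the same as at the start in the side view. A numeric image comparison gave no shift at the left end and about 0.5 pixel at the right. The clamp's base gave the same 0.5 pixel, so I take it as measurement error, not twist.
    - **Rest of the bench:** I took an end picture from above but did not look at it, so the other objects are unchecked apart from those in the side-view crop. I felt no unexpected contact.

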